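# Load the reagent pack into the sloped rack

### The arm

A 7-joint arm with a two-finger parallel gripper is mounted at the origin on the work surface. World frame = base frame: x ahead of the robot, y to its left, z up, the work surface at z = 0. Lengths are in mm, angles in rad, forces in N, time in s.
With the tool pointing down it reaches from about 400 to 875 mm from the base axis. Payload 4.4 kg.
Tool frame: the origin (TCP) lies at the very end of the fingers, on their centre line; the grasp point (between the pads) lies 19 mm behind it (grip_depth is the distance from the TCP to the grasp point, in mm); z points along the fingers, y is the direction in which the jaws open and shut (so a half turn about z gives the same grasp; the last joint's range is limited). The gripper opens to 85 mm and grips with 20 to 120 N. Pads are 22 mm wide; open, the fingers measure 114 mm over their backs; the gripper's body (76 mm by 85 mm) begins 54 mm behind the grasp point. The pads swing forward as they close: fully open they stand 13 mm farther back than shut.
Start: joints at [-1.317, 0.628, 0.038, 1.517, -0.027, 0.996, -0.02], TCP at [204.32, 617.067, 197.513] pointing down, gripper open.
Joint ranges: [-3.06, 3.06], [-0.37, 2.12], [-1.25, 1.32], [0.18, 2.47], [-1.1, 4.24], [0.23, 1.98], [-2.94, 2.94]. Speed limits (rad/s): [2.57, 2.57, 3.14, 3.14, 3.14, 3.14, 3.14].

### API

Orientations are given as [roll, pitch, yaw] about the fixed x, y, z axes, in that order (R = Rz(yaw) Ry(pitch) Rx(roll)).
In Python, from cell import read_state, get_image, finish_job, recognise, outline_of, grip_depth gives the robot as it stands. The module is installed in compiled form; this text tells all that it offers.
- The arm moves only by the tool send_rows, never from a script. Its argument "rows" is a list of rows, each a list of 5 numbers: the gripper command: -1 is shut, 1 is fully open, values between are in proportion, then the shift along the tool's x, y, z in m, then the turn about the tool's z in rad. In form: [[claw, tx, ty, tz, roll], ...]. A call has 1 to 12 rows; each row shifts and turns the pose as measured when the row begins, along the tool's axes as they then stand; what a row does not reach is not made up. A row lasts 1/12 s, in which the tool goes at most 41.7 mm and 7.16 degrees, less where a joint would pass 70% of its speed; a pose out of reach is approached as far as the arm can. A call with a gripper value outside its range is refused whole. The fingers move at their own pace and stop on an object; the grip force is fixed at half the most. Time passes only in rows, so rows that do not move let the fingers close. It gives the time, the measured TCP pose, the force and the opening at its end, in the units of the state.
- read_state(): the state, without advancing time (a new reading comes with each control period).
- get_image(name): name is "scene" or "top" or "wrist"; returns a dict with "image" (400x640x3 uint8, blue, green, red), "z_map" (400x640 float32, mm along the optical axis (not along the pixel's ray), 0 where there is no reading), "K" (3x3 intrinsics, pixels), "dist" ([k1, k2, p1, p2, k3] as OpenCV has them; the pictures are not rectified), "R" (3x3) and "t" (3): a world point X has camera coordinates R X + t; the wrist camera has in their place "tool_from_camera" (4x4, takes a point from camera to tool coordinates, whose origin is the TCP and whose axes are the flange's). Camera axes: x right, y down, z forward; pixel columns grow to the right and rows downward; lengths in mm; the calibration is good to about 2 mm. A picture is of the moment at which its call begins: read the wrist's pose just before it.
- finish_job(): hands the job in, once; it reports no verdict.
Trained networks look in a picture, given as the dict that the camera call returned (one of the last four; its "shot" number tells which), for a name from the list of things; names that differ only in an ending like _2 or _b are one class to them, and where a whole thing is asked for, a point or a joint stands for the part that bears it (a point fixed in the world has none). Each returns a list of dicts, best first, with "score" (0 to 1); they miss things now and then, are a little off and sometimes report something else, mostly with a low value. They report only what shows in the picture. A call takes as long as a camera call. They do not tell look-alikes from the thing itself.
- recognise(picture, query): "box" ([left, top, right, bottom] in pixels, round what is visible of it).
- outline_of(picture, query): "mask" (400x640 bool, what is visible of it) and "box" ([left, top, right, bottom] in pixels, round what is visible of it).
The state is a dict: "clock": time; "qpos": joint angles; "qd": joint speeds; "tau": joint torques, N m; "eef_pos": TCP position; "tool_rot": TCP orientation; "force": force on the tool from outside, world axes, zero at the start; "torque": the same for the moment, N m; "width": finger opening in mm.
Only numpy, scipy, OpenCV 4.12 (cv2) and the standard library are available. Lean on these libraries where they do the work, as an engineer would, in place of code of your own. Each camera call takes 0.05 s, during which the arm holds its last target.

### The job

Lift the red-lidded reagent pack out of the deep transit carrier and stand it upright on the open bench, letting go so that you can take it again the other way round. Then set it down, without dropping it, into the free, red-marked bay of the sloped reagent rack, sitting flat on the ledge, up against the front lip with its red label facing out over the lip, and let go. Leave the other packs, the jars and the small amber bottle alone.

Things in the scene. Friction and masses are not known exactly. Their poses are not given: they have to be found in the camera images.
- pack_red_center (a point): Centre (37.5 mm above the underside) of the red-lidded white reagent pack: 40 mm deep (its x), 50 wide (its y), 75 tall (its z), 0.14 to 0.28 kg. Flat lid, four plain flat sides, red label on its -x face. Starts upright in the carrier, underside 8 mm above the bench, axes along the carrier's, label roughly towards the robot.
- pack_red_label (a point): Centre of the red-lidded pack's labelled face (the -x face), 20 mm from the pack's centre. From above, a small white patch on the lid lies nearer to this side. The blue and green packs are marked alike and show their labels over the lip.
- carrier: Fixed transit carrier, origin under its centre, on the bench. Base 110 (x) by 80 (y) by 8 mm; two dark walls at its x sides, 60 mm long in y and 84 mm high (1 mm over the pack), leave a 46 mm wide channel along y, open above and at both ends: in it the pack can be taken only by its two ends, 50 mm apart along y.
- rack: Fixed rack, origin under its centre, on the bench. Foot 110 (x) by 212 (y) by 8 mm. Above it a ledge, 47 mm deep and 200 long (y), slopes 0.35 rad (20 deg), rising to +x: lip 12 mm high at the lower -x edge, open at the back, 70 mm cheeks at both ends. Three bays at y = -61, 0, 61 mm: two hold packs, one (any) is free. 11 mm stays free on each side of a pack: hold it there by its x faces, 40 mm apart.
- bay_floor (a point): The free bay (red patch on the ledge, red tag on its lip): point on the ledge surface, 85 mm above the bench, where the underside centre of the pack belongs. z square to the ledge (leans 0.35 rad to the rack's -x), x up the slope, y along the ledge. Lip's inner face at x = -20.6 mm, ledge ends at x = 26.5 mm. A right pack has its axes along these, its label to -x.
- pack_blue_center (a point): Bystander on the ledge: blue-lidded reagent pack, 40 mm deep (its x) by 50 mm wide (its y) by 75 mm tall (its z), about 0.2 kg. The point is its centre, half-way up (37.5 mm above its underside).
- pack_green_center (a point): Bystander on the ledge: green-lidded reagent pack, 40 mm deep (its x) by 50 mm wide (its y) by 75 mm tall (its z), about 0.2 kg. The point is its centre, half-way up (37.5 mm above its underside).
- jar_a: Bystander: specimen jar with red cap, 58 mm across, 70 mm tall, loose on the bench; origin at the centre of its underside.
- jar_b: Bystander: a second such jar, 58 mm across, 70 mm tall; origin at the centre of its underside.
- dropper: Bystander: small amber bottle, 34 mm across, 75 mm tall; origin at the centre of its underside.
Mind the look-alikes: they are no part of the job. Leave any purple look-alike of the part that bears pack_red_center alone.

How it is judged (in metres and radians):
On the way, in this order (a step that is already met when the one before it is completed fails the run):
1. the red-lidded pack has been lifted clear of the carrier (height (world z) of pack_red_center above 0.12 m), for 0.1 s.
2. it stands upright on the open bench, let go (height (world z) of pack_red_center below 0.041 m and angle between pack_red_center's own z axis and vertical below 0.1 rad and horizontal distance between pack_red_center and carrier above 0.06 m and horizontal distance between pack_red_center and rack above 0.06 m and contact force between the fingers and pack_red below 0.1 N and linear speed of pack_red below 0.02 m/s), for 0.2 s.
3. it is lowered into the free bay, within 10 mm of the ledge, while still held (x of pack_red_center in the frame of bay_floor between -0.008 and 0.015 m and y of pack_red_center in the frame of bay_floor between -0.012 and 0.012 m and z of pack_red_center in the frame of bay_floor below 0.0475 m and angle between the z axis of pack_red_center and the z axis of bay_floor, either way round below 0.17 rad and contact force between the fingers and pack_red above 0.5 N), for 0.1 s.
At the end, for the whole second after the job is handed in: The red-lidded pack rests, released and still, in the red-marked bay: centre -5 to +10 mm along the slope, within 10 mm along the ledge, 34.5 to 41 mm above it; upright to the ledge within 0.08 rad, square within 0.15 rad, label towards the lip (x of pack_red_center in the frame of bay_floor between -0.005 and 0.01 m and y of pack_red_center in the frame of bay_floor between -0.01 and 0.01 m and z of pack_red_center in the frame of bay_floor between 0.0345 and 0.041 m and angle between the z axis of pack_red_center and the z axis of bay_floor, either way round below 0.08 rad and angle between the x axis of pack_red_center and the x axis of bay_floor, either way round below 0.15 rad and x of pack_red_label in the frame of bay_floor below -0.008 m and linear speed of pack_red below 0.02 m/s and contact force between the arm and pack_red below 0.1 N); the robot touches nothing.
It fails at once if a neighbouring pack on the ledge is moved by more than 12 mm (distance of any of pack_blue_center, pack_green_center from where it was at the start of the episode above 0.012 m).
It fails at once if a jar or the small amber bottle is moved by more than 20 mm (distance of any of jar_a, jar_b, dropper from where it was at the start of the episode above 0.02 m).
It also fails if it takes over 58 s, if anything falls off the work surface, if the arm or the gripper's body presses on something with over 40 N, if the wrist force passes 120 N, or if a joint passes its speed limit or range.

## Working session

There is one attempt and no reset: what is moved stays moved. The work goes in short steps, Python scripts to look and compute and a tool call to move; the robot and the scene stay as the last step left them, time stands still between calls to the robot, and variables do not carry over. Pictures are saved under pics/ and viewed, and the job is handed in when it is done.

Besides the shell and the picture viewer there is one more tool, called after ">>>" as name(argument=value, ...) on one line, values as JSON. send_rows: Moves the arm, as the interface text tells. Its arguments: {"type":"object","properties":{"rows":{"type":"array"}},"required":["rows"]}

```bash
mkdir -p pics; ls; cat > h.py <<'E'
import numpy as np, cv2
from cell import *
def save(n,im): cv2.imwrite('pics/'+n+'.png',im)
def pts(p,mask=None):
    z=p['z_map']; v,u=np.nonzero((z>0)&(mask if mask is not None else True))
    n=cv2.undistortPoints(np.stack([u,v],1).astype(np.float64)[:,None],np.array(p['K']),np.array(p['dist']))[:,0]
    zz=z[v,u]; c=np.column_stack([n[:,0]*zz,n[:,1]*zz,zz])
    if 'R' in p: X=(c-np.array(p['t']))@np.array(p['R'])
    else:
        X=c
    return X,np.stack([u,v],1)
E
python3 - <<'E'
from h import *
print(read_state(), grip_depth)
for n in ['scene','top']:
    p=get_image(n); save(n+'0',p['image']); print(n,p['R'],p['t'],p['K'][0])
p=get_image('wrist'); save('wrist0',p['image']); print(p['tool_from_camera'])
E
```

```text
pics
{'clock': 0.0, 'qpos': array([-1.31678458,  0.62934515,  0.03843156,  1.51837741, -0.02704231,
        0.99628326, -0.01996223]), 'qd': array([ 0.00056467, -0.0006387 ,  0.00071072, -0.00123013,  0.00020453,
       -0.00118853, -0.00033113]), 'tau': array([-2.64163864e-04, -5.63391387e+01,  1.22548152e+00, -1.93461621e+01,
        1.07882550e-02,  1.03398485e-02, -1.63578676e-05]), 'eef_pos': array([204.08983693, 616.4017879 , 196.58656596]), 'tool_rot': array([-3.13969655e+00, -1.65295446e-05,  2.82180383e+00]), 'force': array([-0.10501939,  0.90112892,  0.16605433]), 'torque': array([ 0.00576937, -0.00481499,  0.00545757]), 'width': 85.44871526872564} 18.700000000000003
scene [[ 0.74088203  0.67132378 -0.02045004]
 [ 0.36254356 -0.42536824 -0.82923099]
 [-0.56538128  0.6069483  -0.5585318 ]] [-368.61096433 -123.74669257 1650.38417141] [393.34594479   0.         323.76296453]
top [[ 0.00919508 -0.99995551 -0.00210569]
 [-0.99702601 -0.00900697 -0.07653764]
 [ 0.07651527  0.0028032  -0.99706447]] [  -4.94004621  533.58900333 1202.95396462] [454.2294632    0.         313.59636388]
[[ 6.68860337e-04 -9.63865485e-01 -2.66388586e-01  6.80134088e+01]
 [ 9.99999589e-01  8.07732043e-04 -4.11748030e-04  4.95176557e-01]
 [ 6.12040312e-04 -2.66388201e-01  9.63865630e-01 -1.77494235e+02]
 [ 0.00000000e+00  0.00000000e+00  0.00000000e+00  1.00000000e+00]]
```

View pics/scene0.png

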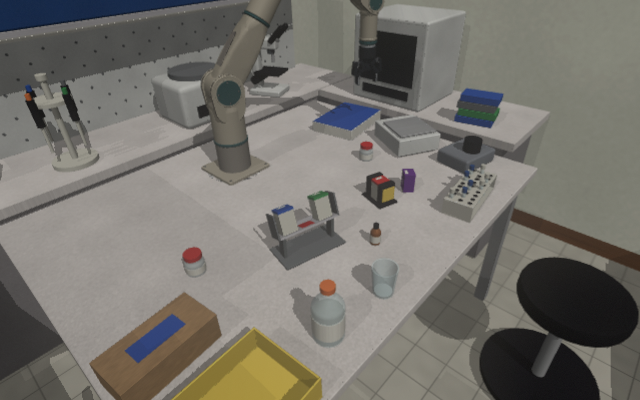

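View pics/top0.png

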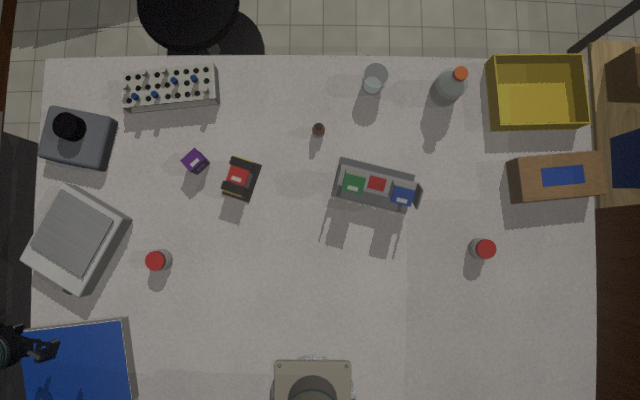

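View pics/wrist0.png

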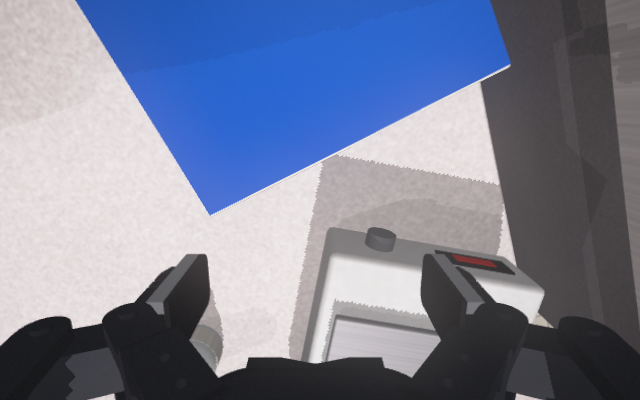

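```bash
python3 - <<'E'
from h import *
p=get_image('top'); im=p['image']
c=np.hstack([cv2.resize(im[130:230,170:280],None,fx=4,fy=4,interpolation=2),cv2.resize(im[140:240,320:430],None,fx=4,fy=4,interpolation=2)])
c=c[:, :]; c=cv2.resize(c,None,fx=0.9,fy=0.9); save('crop0',c)
for q in ['pack_red_center','carrier','rack','pack_blue_center','pack_green_center','jar_a','dropper']:
    for r in outline_of(p,q)[:4]:
        X,_=pts(p,r['mask']); 
        print(q,round(r['score'],2),np.round(r['box']),r['mask'].sum(),np.round(np.median(X,0)),np.round(np.percentile(X[:,2],[5,95])))
E
```

```text
pack_red_center 0.88 [228. 164. 252. 189.] 433 [589. 192.  82.] [20. 86.]
pack_red_center 0.66 [182. 147. 207. 177.] 452 [629. 315.  73.] [18. 78.]
carrier 0.77 [222. 156. 264. 203.] 876 [573. 186.  71.] [ 3. 86.]
carrier 0.36 [331. 159. 422. 210.] 2052 [ 571. -163.   10.] [  4. 143.]
rack 0.95 [333. 158. 424. 214.] 2094 [ 570. -164.   10.] [  4. 142.]
pack_blue_center 0.86 [388. 182. 413. 205.] 495 [ 542. -213.  153.] [102. 162.]
pack_green_center 0.88 [344. 165. 363. 192.] 438 [570. -97. 154.] [110. 162.]
jar_a 0.97 [469. 238. 495. 258.] 508 [ 406. -441.   67.] [16. 73.]
jar_a 0.58 [146. 250. 173. 273.] 479 [370. 401.  67.] [18. 73.]
jar_a 0.16 [390. 182. 414. 206.] 536 [ 542. -215.  152.] [ 90. 162.]
dropper 0.56 [313. 121. 322. 136.] 166 [718. -10.  49.] [11. 76.]
dropper 0.51 [472. 240. 495. 260.] 480 [ 406. -440.   67.] [17. 73.]
dropper 0.49 [366. 176. 388. 194.] 217 [ 572. -161.   85.] [79. 92.]
```

View pics/crop0.png

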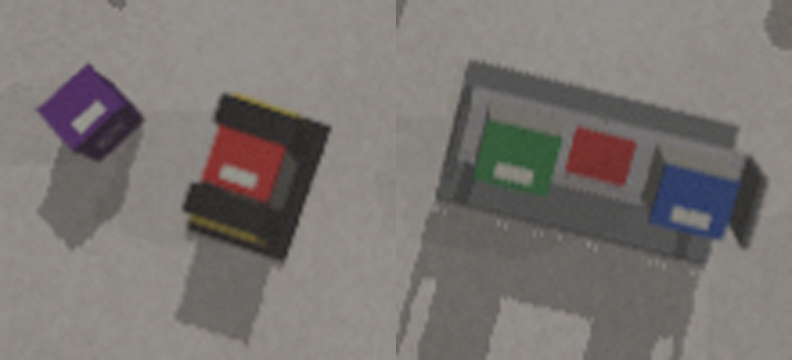

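```bash
cat >> h.py <<'E'
def top_rect(X,zr):
    s=X[(X[:,2]>zr[0])&(X[:,2]<zr[1])]
    r=cv2.minAreaRect(s[:,:2].astype(np.float32)); return r,s
E
python3 - <<'E'
from h import *
p=get_image('top'); s=read_state()
m=outline_of(p,'pack_red_center')[0]['mask']; X,_=pts(p,m); r,q=top_rect(X,(79,88)); print(r,len(q),np.median(q,0))
m=outline_of(p,'carrier')[0]['mask']; X,_=pts(p,m); r,q=top_rect(X,(78,90)); print(r,len(q)); r,q=top_rect(X,(-5,90)); print(r)
m=outline_of(p,'rack')[0]['mask']; X,_=pts(p,m); r,q=top_rect(X,(-5,25)); print(r,len(q))
for c in ['blue','green']:
    m=outline_of(p,'pack_%s_center'%c)[0]['mask']; X,_=pts(p,m)
    hs=cv2.cvtColor(p['image'],cv2.COLOR_BGR2HSV)
    lid=m&(hs[...,1]>90)&(cv2.inRange(hs,(100 if c=='blue' else 40,60,0),(130 if c=='blue' else 90,255,255))>0)
    X,_=pts(p,lid); print(c,len(X),X.mean(0),cv2.minAreaRect(X[:,:2].astype(np.float32)))
hs=cv2.cvtColor(p['image'],cv2.COLOR_BGR2HSV); h=hs[...,0]
red=((h<8)|(h>172))&(hs[...,1]>110); red[:, :355]=0; red[:,400:]=0; red[:160]=0; red[200:]=0
X,_=pts(p,red); print('patch',len(X),X.mean(0),cv2.minAreaRect(X[:,:2].astype(np.float32)))
E
```

```text
((589.1551513671875, 197.3233642578125), (56.45451354980469, 45.450862884521484), 69.75965118408203) 294 [591.34574715 197.27240249  82.63045706]
((590.0092163085938, 199.81080627441406), (60.53628158569336, 89.80516052246094), 72.15867614746094) 379
((591.6477661132812, 205.15020751953125), (91.03736877441406, 108.31302642822266), 71.71824645996094)
((576.0957641601562, -173.8807373046875), (237.8332061767578, 110.07357788085938), 75.96804809570312) 1262
blue 288 [ 537.76088336 -214.77918018  153.35331868] ((534.451171875, -221.41732788085938), (65.3782958984375, 38.337867736816406), 76.32585144042969)
green 255 [566.11805196 -96.01332304 156.53254542] ((563.6101684570312, -95.30169677734375), (48.93446350097656, 37.01241683959961), 75.77935791015625)
patch 206 [ 573.79100504 -160.79381906   85.34276179] ((573.7360229492188, -160.82904052734375), (43.506378173828125, 29.3172607421875), 76.4580307006836)
```

```bash
cat >> h.py <<'E'
from scipy.spatial.transform import Rotation as Ro
def T():
    s=read_state(); R=Ro.from_euler('xyz',s['tool_rot']).as_matrix(); return R,np.array(s['eef_pos']),s
def go(target,jaw=None):
    "target TCP mm; jaw = wanted world angle of tool y (mod pi)"
    R,p,s=T(); d=R.T@(np.array(target)-p)
    a=np.arctan2(R[1,1],R[0,1]); print('clock',round(s['clock'],2),'pos',np.round(p,1),'rot',np.round(s['tool_rot'],4),'jawang',round(a,4),'w',round(s['width'],1),'F',np.round(s['force'],1),'q7',round(s['qpos'][6],2))
    print('tool delta mm',np.round(d,1),'rows',round(np.linalg.norm(d)/41.7,1))
    if jaw is not None:
        r=(jaw-a+np.pi/2)%np.pi-np.pi/2; print('turn about tool z',round(-r,4),'rows',abs(r)/.125)
E
python3 -c "
from h import *
go([590,197,195],1.257)"
```

```text
clock 0.85 pos [204.4 617.  197.5] rot [3.1416 0.     2.8218] jawang 1.251 w 85.2 F [-0.3 -0.1 -0.7] q7 -0.02
tool delta mm [-498.2 -277.5    2.5] rows 13.7
turn about tool z -0.006 rows 0.048225597876905724
```

>>> send_rows(rows=[[1, -0.035, -0.0195, 0, 0], [1, -0.035, -0.0195, 0, 0], [1, -0.035, -0.0195, 0, 0], [1, -0.035, -0.0195, 0, 0], [1, -0.035, -0.0195, 0, 0], [1, -0.035, -0.0195, 0, 0], [1, -0.035, -0.0195, 0, 0], [1, -0.035, -0.0195, 0, 0], [1, -0.035, -0.0195, 0, 0], [1, -0.035, -0.0195, 0, 0], [1, -0.035, -0.0195, 0, 0], [1, -0.035, -0.0195, 0, 0]])

```text
clock: 1.85
eef_pos: [534.4, 264.7, 194.3]
tool_rot: [3.132, -0.007, 2.846]
force: [0.0, 0.0, -0.3]
width: 85.4
```

```bash
python3 -c "
from h import *
go([590,197,195],1.257)"
```

```text
clock 1.85 pos [534.4 264.7 194.3] rot [ 3.132  -0.0068  2.8463] jawang 1.2755 w 85.4 F [ 0.   0.  -0.3] q7 0.8
tool delta mm [-72.9 -48.6  -1.7] rows 2.1
turn about tool z 0.0185 rows 0.1478313243090934
```

>>> send_rows(rows=[[1, -0.024, -0.016, 0, 0.006], [1, -0.024, -0.016, 0, 0.006], [1, -0.022, -0.015, 0, 0.006], [1, 0, 0, 0, 0], [1, 0, 0, 0, 0]])

```text
clock: 2.27
eef_pos: [597.9, 181.9, 193.8]
tool_rot: [3.136, 0.001, 2.81]
force: [-1.1, 0.8, 0.4]
width: 85.5
```

```bash
cat >> h.py <<'E'
def wpts(p,mask,R,pos):
    X,uv=pts(p,mask); M=np.array(p['tool_from_camera']); X=X@M[:3,:3].T+M[:3,3]; return X@R.T+pos,uv
def wrist(n):
    R,pos,s=T(); p=get_image('wrist'); save(n,p['image']); return p,R,pos
E
python3 -c "
from h import *
go([590,197,195],1.257)
p,R,pos=wrist('w1')
np.savez('w1.npz',R=R,pos=pos,**{k:np.array(p[k]) for k in ['image','z_map','K','dist','tool_from_camera']})
for q in ['pack_red_center','carrier']:
    for r in outline_of(p,q)[:2]:
        X,_=wpts(p,r['mask'],R,pos); print(q,r['score'],r['box'],np.percentile(X,[2,50,98],axis=0).round(1))
        rr,s=top_rect(X,(78,90)); print(rr,len(s))
        if q[0]=='p':
            rr,s=top_rect(X,(81.5,90)); print(rr)
"
```

```text
clock 2.27 pos [597.9 181.9 193.8] rot [3.1356e+00 1.1000e-03 2.8096e+00] jawang 1.2388 w 85.5 F [-1.1  0.8  0.4] q7 0.93
tool delta mm [12.4 11.7 -1.2] rows 0.4
turn about tool z -0.0182 rows 0.14551345097776824
pack_red_center 0.73 [301.1, 141.4, 359.8, 193.2] [[567.2 173.2  61.6]
 [589.2 199.1  84.3]
 [614.  224.2  85.8]]
((591.9954223632812, 197.9617919921875), (50.83428192138672, 42.608131408691406), 71.922119140625) 3019
((591.8953247070312, 197.99449157714844), (50.83428192138672, 42.39742660522461), 71.922119140625)
pack_red_center 0.71 [423.6, 125.1, 515.6, 203.6] [[603.  290.6   5.2]
 [626.7 315.4  75.7]
 [656.7 346.   77.6]]
((631.308837890625, 319.9915466308594), (32.25407028198242, 48.29154586791992), 41.494606018066406) 38
((0.0, 0.0), (0.0, 0.0), 0.0)
carrier 0.95 [284.5, 99.2, 369.5, 222.4] [[534.4 155.6   7.2]
 [566.9 200.6  84.3]
 [635.6 244.1  86.3]]
((590.6593627929688, 199.68630981445312), (59.66032409667969, 89.95780944824219), 71.96691131591797) 3915
```

View pics/w1.png

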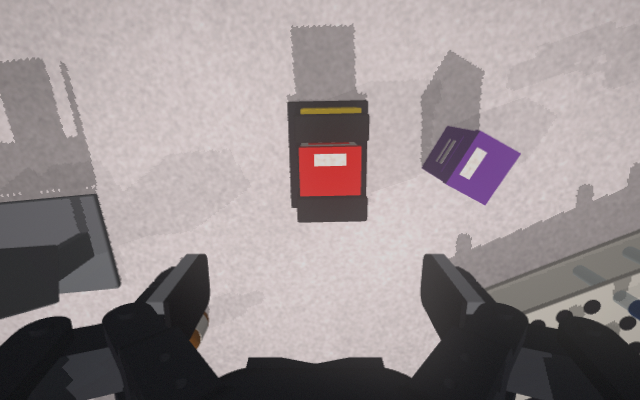

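```bash
python3 -c "
from h import *
go([591.3,198.5,110],1.2556)"
```

```text
clock 2.42 pos [596.8 183.8 193.8] rot [3.1355e+00 6.0000e-04 2.8131e+00] jawang 1.2423 w 85.3 F [-0.7  1.6  0.7] q7 0.93
tool delta mm [ 9.9 11.6 83.9] rows 2.0
turn about tool z -0.0133 rows 0.10605033002710051
```

>>> send_rows(rows=[[1, 0.004, 0.005, 0.014, -0.005], [1, 0.004, 0.005, 0.014, -0.005], [1, 0.002, 0.002, 0.014, -0.003], [1, 0, 0, 0.014, 0], [1, 0, 0, 0.014, 0], [1, 0, 0, 0, 0], [1, 0, 0, 0, 0]])

```text
clock: 3.0
eef_pos: [585.2, 214.5, 123.7]
tool_rot: [3.128, -0.002, 2.846]
force: [-0.2, 0.7, 0.5]
width: 85.4
```

```bash
python3 -c "
from h import *
go([591.3,198.5,38],1.2556)"
```

```text
clock 3.0 pos [585.2 214.5 123.7] rot [ 3.1276e+00 -1.7000e-03  2.8462e+00] jawang 1.2754 w 85.4 F [-0.2  0.7  0.5] q7 0.92
tool delta mm [-10.6 -14.7  85.5] rows 2.1
turn about tool z 0.0198 rows 0.1585502871805069
```

>>> send_rows(rows=[[1, 0, 0, 0, 0], [1, 0, 0, 0, 0]])

```text
clock: 3.17
eef_pos: [584.5, 216.8, 124.9]
tool_rot: [3.126, -0.002, 2.849]
force: [0.0, -0.2, 0.4]
width: 85.2
```

>>> send_rows(rows=[[1, 0, 0, 0, 0], [1, 0, 0, 0, 0]])

```text
clock: 3.33
eef_pos: [585.3, 217.7, 126.7]
tool_rot: [3.124, 0.0, 2.85]
force: [-0.3, -0.3, -0.7]
width: 85.4
```

>>> send_rows(rows=[[1, -0.005, 0, 0, 0]])

```text
clock: 3.42
eef_pos: [589.6, 216.9, 127.3]
tool_rot: [3.124, 0.0, 2.851]
force: [-0.4, -0.6, 0.4]
width: 85.6
```

>>> send_rows(rows=[[1, 0, 0, 0, 0]])

```text
clock: 3.5
eef_pos: [591.3, 216.3, 128.0]
tool_rot: [3.123, 0.002, 2.85]
force: [1.2, -0.8, 0.2]
width: 85.4
```

>>> send_rows(rows=[[1, 0, 0, 0, 0]])

```text
clock: 3.58
eef_pos: [591.7, 216.1, 128.3]
tool_rot: [3.123, 0.003, 2.85]
force: [-0.3, -0.6, -0.1]
width: 85.4
```

```bash
python3 -c "
from h import *
go([591.3,198.5,38],1.2556)"
```

```text
clock 3.58 pos [591.7 216.1 128.3] rot [3.1228e+00 2.8000e-03 2.8495e+00] jawang 1.2788 w 85.4 F [-0.3 -0.6 -0.1] q7 0.92
tool delta mm [ -4.4 -18.7  90. ] rows 2.2
turn about tool z 0.0232 rows 0.18558665012831632
```

>>> send_rows(rows=[[1, -0.003, -0.007, 0, 0.01], [1, 0, -0.006, 0, 0.008], [1, 0, 0, 0, 0], [1, 0, 0, 0, 0]])

```text
clock: 3.92
eef_pos: [591.2, 200.1, 128.1]
tool_rot: [3.123, 0.003, 2.828]
force: [-0.2, 0.1, 0.2]
width: 85.5
```

```bash
python3 -c "
from h import *
go([591.3,198.5,38],1.2556)"
```

```text
clock 3.92 pos [591.2 200.1 128.1] rot [3.1232e+00 3.0000e-03 2.8279e+00] jawang 1.2571 w 85.5 F [-0.2  0.1  0.2] q7 0.93
tool delta mm [-0.3 -3.1 90.1] rows 2.2
turn about tool z 0.0015 rows 0.012122932043801882
```

>>> send_rows(rows=[[1, 0, -0.0005, 0.012, 0], [1, 0, -0.0005, 0.012, 0], [1, 0, 0, 0, 0], [1, 0, 0, 0, 0]])

```text
clock: 4.25
eef_pos: [591.3, 198.8, 103.3]
tool_rot: [3.123, 0.003, 2.826]
force: [0.2, 0.4, 0.4]
width: 85.5
```

```bash
python3 -c "
from h import *
go([591.3,198.5,38],1.2556)"
```

```text
clock 4.25 pos [591.3 198.8 103.3] rot [3.1229 0.0034 2.8265] jawang 1.2557 w 85.5 F [0.2 0.4 0.4] q7 0.93
tool delta mm [ 0.1 -1.5 65.3] rows 1.6
turn about tool z 0.0001 rows 0.0011967977055657997
```

Descending precisely; continue to z≈38.

>>> send_rows(rows=[[1, 0, -0.0003, 0.015, 0], [1, 0, -0.0003, 0.015, 0], [1, 0, -0.0003, 0.014, 0], [1, 0, 0, 0.01, 0], [1, 0, 0, 0, 0], [1, 0, 0, 0, 0]])

```text
clock: 4.75
eef_pos: [593.1, 200.5, 49.0]
tool_rot: [3.12, 0.006, 2.828]
force: [0.5, 0.2, 1.4]
width: 85.4
```

```bash
python3 -c "
from h import *
go([591.3,198.5,38],1.2556)"
```

```text
clock 4.75 pos [593.1 200.5  49. ] rot [3.1204 0.0056 2.8275] jawang 1.2569 w 85.4 F [0.5 0.2 1.4] q7 0.93
tool delta mm [ 1.2 -2.7 10.9] rows 0.3
turn about tool z 0.0013 rows 0.01013027821785073
```

>>> send_rows(rows=[[1, 0.001, -0.0015, 0.006, 0], [1, 0, -0.0005, 0.003, 0], [1, 0, 0, 0, 0]])

```text
clock: 5.0
eef_pos: [592.7, 199.5, 40.9]
tool_rot: [3.119, 0.008, 2.828]
force: [0.4, 0.3, -0.7]
width: 85.1
```

>>> send_rows(rows=[[-1, 0, 0, 0, 0], [-1, 0, 0, 0, 0], [-1, 0, 0, 0, 0], [-1, 0, 0, 0, 0], [-1, 0, 0, 0, 0], [-1, 0, 0, 0, 0]])

```text
clock: 5.5
eef_pos: [593.4, 199.3, 42.7]
tool_rot: [3.118, 0.009, 2.827]
force: [-0.2, 0.7, -3.0]
width: 47.7
```

```bash
python3 -c "
from h import *
go([591.3,198.5,38],1.2556)
p,R,pos=wrist('w2')"
```

```text
clock 5.5 pos [593.4 199.3  42.7] rot [3.1178 0.0093 2.8274] jawang 1.2568 w 47.7 F [-0.2  0.7 -3. ] q7 0.94
tool delta mm [ 1.8 -1.5  4.7] rows 0.1
turn about tool z 0.0012 rows 0.009627330819045099
```

View pics/w2.png

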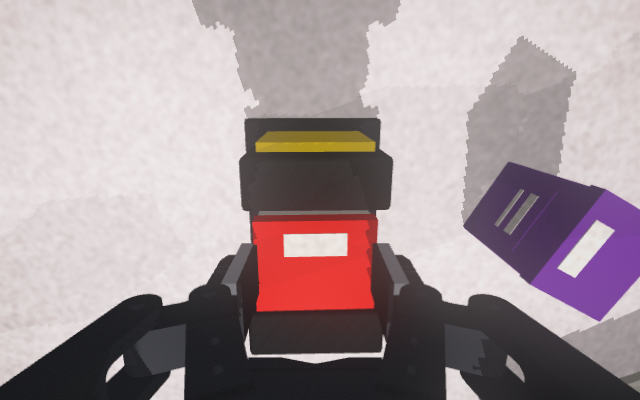

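```bash
python3 -c "
from h import *
go([593,199,150],1.2556)
go([450,75,150],1.2556)"
```

```text
clock 5.55 pos [593.3 199.3  42.6] rot [3.1179 0.0092 2.8275] jawang 1.2569 w 47.5 F [ 0.1  0.1 -0.5] q7 0.94
tool delta mm [  -0.8    2.1 -107.4] rows 2.6
turn about tool z 0.0013 rows 0.010247599160488008
clock 5.55 pos [593.3 199.3  42.6] rot [3.1179 0.0092 2.8275] jawang 1.2569 w 47.5 F [ 0.1  0.1 -0.5] q7 0.94
tool delta mm [  96.9 -159.9 -112.1] rows 5.2
turn about tool z 0.0013 rows 0.010247599160488008
```

>>> send_rows(rows=[[-1, 0, 0.0002, -0.01, 0], [-1, 0, 0.0003, -0.015, 0], [-1, 0, 0.0003, -0.015, 0], [-1, 0, 0.0003, -0.015, 0], [-1, 0, 0.0003, -0.015, 0], [-1, 0, 0.0003, -0.015, 0], [-1, 0, 0.0002, -0.012, 0], [-1, 0, 0, 0, 0], [-1, 0, 0, 0, 0]])

```text
clock: 6.3
eef_pos: [590.3, 199.0, 145.6]
tool_rot: [3.12, 0.006, 2.828]
force: [-0.5, 0.2, -1.7]
width: 47.4
```

```bash
python3 -c "
from h import *
go([450,75,150],1.2556)
p,R,pos=wrist('w3')"
```

```text
clock 6.3 pos [590.3 199.  145.6] rot [3.1202 0.0057 2.828 ] jawang 1.2573 w 47.4 F [-0.5  0.2 -1.7] q7 0.93
tool delta mm [  95.2 -161.    -8.4] rows 4.5
turn about tool z 0.0017 rows 0.013435927072338316
```

View pics/w3.png

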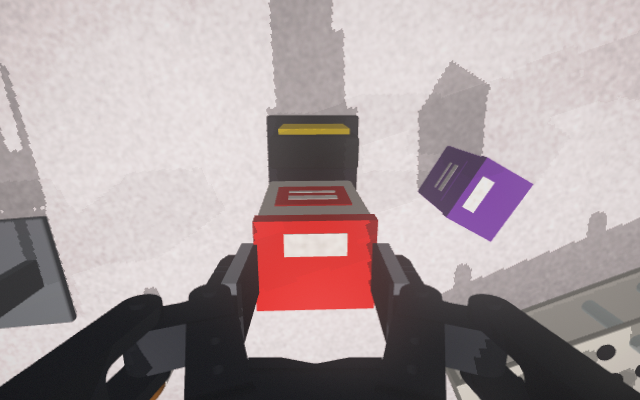

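>>> send_rows(rows=[[-1, 0.008, -0.013, 0, 0], [-1, 0.014, -0.024, 0, 0], [-1, 0.014, -0.024, 0, 0], [-1, 0.014, -0.024, 0, 0], [-1, 0.014, -0.024, 0, 0], [-1, 0.014, -0.024, 0, 0], [-1, 0.01, -0.016, 0, 0], [-1, 0.003, -0.005, 0, 0], [-1, 0, 0, 0, 0], [-1, 0, 0, 0, 0]])

```text
clock: 7.18
eef_pos: [445.6, 76.7, 133.9]
tool_rot: [3.124, -0.004, 2.83]
force: [1.1, 0.5, -2.0]
width: 47.7
```

```bash
python3 -c "
from h import *
go([450,75,100],1.2556)
"
```

```text
clock 7.18 pos [445.6  76.7 133.9] rot [ 3.1243 -0.0044  2.8303] jawang 1.2595 w 47.7 F [ 1.1  0.5 -2. ] q7 1.08
tool delta mm [-4.9 -0.9 33.8] rows 0.8
turn about tool z 0.0039 rows 0.031006594048522018
```

>>> send_rows(rows=[[-1, 0, 0, 0.01, 0], [-1, 0, 0, 0.015, 0], [-1, 0, 0, 0.015, 0], [-1, 0, 0, 0.015, 0], [-1, 0, 0, 0.012, 0], [-1, 0, 0, 0.005, 0], [-1, 0, 0, 0, 0], [-1, 0, 0, 0, 0]])

```text
clock: 7.85
eef_pos: [460.2, 88.3, 58.5]
tool_rot: [3.113, 0.008, 2.839]
force: [0.5, 0.5, -2.0]
width: 47.2
```

>>> send_rows(rows=[[-1, 0, 0, 0.007, 0], [-1, 0, 0, 0.007, 0], [-1, 0, 0, 0, 0], [-1, 0, 0, 0, 0]])

```text
clock: 8.18
eef_pos: [463.2, 90.1, 44.7]
tool_rot: [3.111, 0.012, 2.84]
force: [0.2, 0.7, -2.1]
width: 47.6
```

>>> send_rows(rows=[[-1, 0, 0, 0.005, 0], [-1, 0, 0, 0.003, 0], [-1, 0, 0, 0, 0]])

```text
clock: 8.43
eef_pos: [463.8, 90.2, 36.5]
tool_rot: [3.11, 0.013, 2.839]
force: [0.1, -0.0, -0.8]
width: 47.2
```

>>> send_rows(rows=[[-1, 0, 0, 0.0015, 0], [-1, 0, 0, 0, 0]])

```text
clock: 8.6
eef_pos: [463.7, 90.1, 34.8]
tool_rot: [3.11, 0.013, 2.839]
force: [0.5, -0.1, -2.4]
width: 47.7
```

>>> send_rows(rows=[[-1, 0, 0, 0.0015, 0], [-1, 0, 0, 0, 0]])

```text
clock: 8.77
eef_pos: [464.6, 89.8, 34.5]
tool_rot: [3.11, 0.015, 2.839]
force: [-0.1, -0.0, -1.7]
width: 47.4
```

```bash
python3 -c "
from h import *
go([463,90,33])
p=get_image('scene');save('s2',cv2.resize(p['image'][140:260,320:480],None,fx=4,fy=4))
"
```

```text
clock 8.77 pos [464.6  89.8  34.5] rot [3.1095 0.015  2.8385] jawang 1.2682 w 47.4 F [-0.1 -0.  -1.7] q7 1.08
tool delta mm [ 1.6 -0.3  1.5] rows 0.1
```

View pics/s2.png

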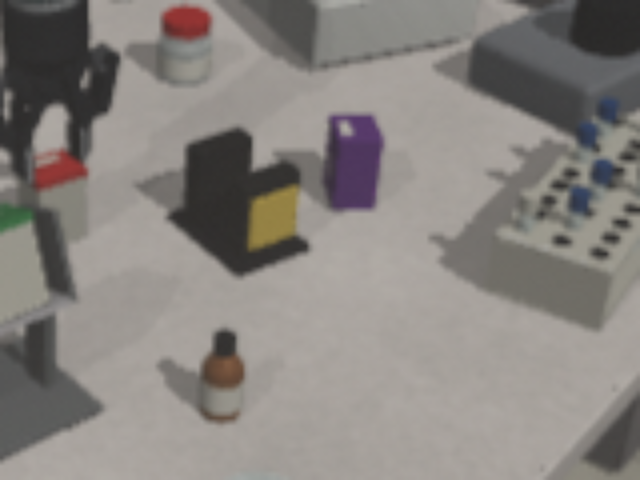

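>>> send_rows(rows=[[-1, 0, 0, 0.001, 0], [-0.1, 0, 0, 0, 0], [0.1, 0, 0, 0, 0], [0.4, 0, 0, 0, 0], [1, 0, 0, 0, 0], [1, 0, 0, 0, 0], [1, 0, 0, 0, 0]])

```text
clock: 9.4
eef_pos: [466.0, 89.6, 34.4]
tool_rot: [3.108, 0.018, 2.838]
force: [-0.0, 0.2, 0.2]
width: 85.3
```

```bash
python3 -c "
from h import *
go([463,90,33])
p,R,pos=wrist('w4')
r=outline_of(p,'pack_red_center')[0]; X,_=wpts(p,r['mask'],R,pos); print(r['score'],r['box'],top_rect(X,(68,90))[0],np.percentile(X[:,2],[50,90]))
"
```

```text
clock 9.4 pos [466.   89.6  34.4] rot [3.1084 0.0178 2.838 ] jawang 1.2678 w 85.3 F [-0.   0.2  0.2] q7 1.08
tool delta mm [ 3.  -0.6  1.3] rows 0.1
0.97 [248.5, 180.5, 375.8, 309.1] ((464.0019836425781, 88.40017700195312), (50.96421432495117, 41.92999267578125), 72.95307922363281) [75.94665535 76.91662859]
```

View pics/w4.png

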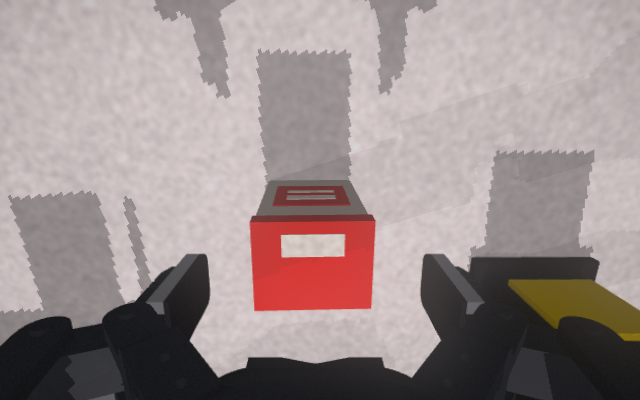

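>>> send_rows(rows=[[1, 0, 0, -0.01, 0], [1, 0, 0, -0.014, 0], [1, 0, 0, -0.014, 0], [1, 0, 0, -0.014, 0], [1, 0, 0, 0, 0], [1, 0, 0, 0, 0]])

```text
clock: 10.0
eef_pos: [464.0, 88.1, 90.5]
tool_rot: [3.109, 0.017, 2.838]
force: [-0.5, -0.2, 0.4]
width: 85.5
```

```bash
python3 -c "
from h import *
go([464,88.4,90],-.2976)
p,R,pos=wrist('w5')
r=outline_of(p,'pack_red_center')[0]; X,_=wpts(p,r['mask'],R,pos); print(r['score'],r['box'],top_rect(X,(68,90))[0],np.percentile(X[:,2],[50,90]))
"
```

```text
clock 10.0 pos [464.   88.1  90.5] rot [3.1088 0.017  2.8381] jawang 1.2678 w 85.5 F [-0.5 -0.2  0.4] q7 1.08
tool delta mm [0.1 0.3 0.5] rows 0.0
turn about tool z 1.5654 rows 12.523506290070898
0.86 [608.0, 258.0, 638.7, 337.9] ((561.1243286132812, 240.85218811035156), (1.3276193141937256, 5.982861042022705), 76.61248016357422) [17.80546872 34.75387815]
```

>>> send_rows(rows=[[1, 0, 0, 0, -0.1], [1, 0, 0, 0, -0.12], [1, 0, 0, 0, -0.12], [1, 0, 0, 0, -0.12], [1, 0, 0, 0, -0.12], [1, 0, 0, 0, -0.12], [1, 0, 0, 0, -0.12], [1, 0, 0, 0, -0.12], [1, 0, 0, 0, -0.12], [1, 0, 0, 0, -0.12], [1, 0, 0, 0, 0], [1, 0, 0, 0, 0]])

```text
clock: 11.1
eef_pos: [457.0, 87.5, 81.2]
tool_rot: [3.133, 0.024, -2.218]
force: [0.7, 0.1, 0.7]
width: 85.3
```

```bash
python3 -c "
from h import *
go([464,88.4,90],-.2976)
"
```

```text
clock 11.1 pos [457.   87.5  81.2] rot [ 3.1325  0.0245 -2.2178] jawang 2.4948 w 85.3 F [0.7 0.1 0.7] q7 1.89
tool delta mm [-5.2 -5.  -8.7] rows 0.3
turn about tool z -0.3492 rows 2.7938260608132737
```

```bash
python3 -c "
from h import *
print(np.round(read_state()['qpos'],3))
"
```

```text
[ 0.004  0.576 -0.337  2.134  0.359  0.469  1.893]
```

>>> send_rows(rows=[[1, 0, 0, -0.004, 0.1], [1, 0, 0, -0.004, 0.12], [1, 0, 0, -0.004, 0.12], [1, 0, 0, 0, 0.12], [1, 0, 0, 0, 0.12], [1, 0, 0, 0, 0.12], [1, 0, 0, 0, 0.12], [1, 0, 0, 0, 0.12], [1, 0, 0, 0, 0.12], [1, 0, 0, 0, 0.12], [1, 0, 0, 0, 0.12], [1, 0, 0, 0, 0.12]])

```text
clock: 12.1
eef_pos: [454.4, 87.1, 90.0]
tool_rot: [3.12, -0.012, 2.582]
force: [0.2, 0.4, 0.1]
width: 85.3
```

```bash
python3 -c "
from h import *
go([464,88.4,90],-.2976);print(np.round(read_state()['qpos'],3))
"
```

```text
clock 12.1 pos [454.4  87.1  90. ] rot [ 3.1197 -0.0119  2.5819] jawang 1.0108 w 85.3 F [0.2 0.4 0.1] q7 0.9
tool delta mm [-7.4  6.2  0.1] rows 0.2
turn about tool z 1.3084 rows 10.467587887631026
[-0.274  0.543  0.062  2.136 -0.127  0.459  0.904]
```

>>> send_rows(rows=[[1, 0, 0, 0, 0.12], [1, 0, 0, 0, 0.12], [1, 0, 0, 0, 0.12], [1, 0, 0, 0, 0.12], [1, 0, 0, 0, 0.12], [1, 0, 0, 0, 0.12], [1, 0, 0, 0, 0.12], [1, 0, 0, 0, 0.12], [1, 0, 0, 0, 0.1], [1, 0, 0, 0, 0.04], [1, 0, 0, 0, 0]])

```text
clock: 13.02
eef_pos: [454.0, 88.2, 88.0]
tool_rot: [-3.141, -0.022, 1.421]
force: [-0.1, -0.7, -0.2]
width: 85.5
```

```bash
python3 -c "
from h import *
go([464,88.4,90],-.2976);print(np.round(read_state()['qpos'],3))
"
```

```text
clock 13.02 pos [454.   88.2  88. ] rot [-3.1412 -0.0219  1.421 ] jawang -0.1498 w 85.5 F [-0.1 -0.7 -0.2] q7 0.12
tool delta mm [ 1.7  9.8 -1.9] rows 0.2
turn about tool z 0.1478 rows 1.1820950984387686
[-0.504  0.579  0.391  2.145 -0.498  0.499  0.122]
```

>>> send_rows(rows=[[1, 0.001, 0.004, 0, 0.06], [1, 0.001, 0.004, 0, 0.055], [1, 0, 0, 0, 0], [1, 0, 0, 0, 0]])

```text
clock: 13.35
eef_pos: [461.9, 89.3, 87.6]
tool_rot: [-3.139, -0.021, 1.3]
force: [0.3, 0.4, -0.2]
width: 85.7
```

```bash
python3 -c "
from h import *
go([464,88.4,48],-.2976)
p,R,pos=wrist('w6')
r=outline_of(p,'pack_red_center')[0]; X,_=wpts(p,r['mask'],R,pos); print(r['score'],r['box'],top_rect(X,(68,90))[0],np.percentile(X[:,2],[50,90]))
"
```

```text
clock 13.35 pos [461.9  89.3  87.6] rot [-3.1386 -0.0207  1.3002] jawang -0.2705 w 85.7 F [ 0.3  0.4 -0.2] q7 0.03
tool delta mm [-1.1  2.3 39.5] rows 1.0
turn about tool z 0.0271 rows 0.21680020784613596
0.63 [282.8, 162.4, 356.6, 267.7] ((463.9410095214844, 88.442138671875), (51.5818977355957, 40.863773345947266), 72.47906494140625) [76.25054773 77.14596495]
```

View pics/w6.png

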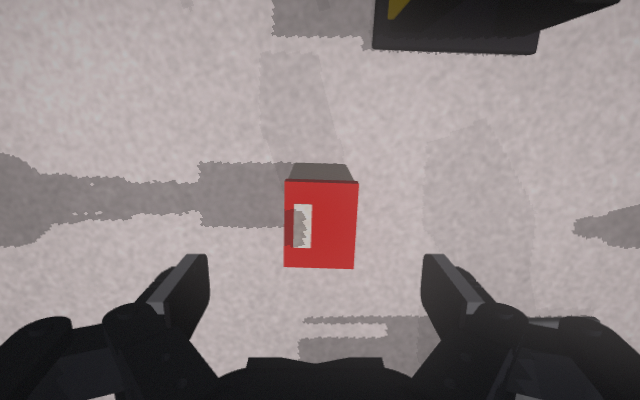

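>>> send_rows(rows=[[1, -0.0005, 0.001, 0.01, 0.011], [1, -0.0003, 0.001, 0.012, 0.011], [1, 0, 0, 0.01, 0], [1, 0, 0, 0, 0], [1, 0, 0, 0, 0]])

```text
clock: 13.87
eef_pos: [463.2, 88.5, 52.9]
tool_rot: [-3.138, -0.022, 1.278]
force: [0.5, -0.0, 0.7]
width: 85.8
```

```bash
python3 -c "
from h import *
go([464,88.4,48],-.3)
"
```

```text
clock 13.87 pos [463.2  88.5  52.9] rot [-3.1379 -0.0215  1.278 ] jawang -0.2927 w 85.8 F [ 0.5 -0.   0.7] q7 0.07
tool delta mm [0.1 0.8 4.9] rows 0.1
turn about tool z 0.0073 rows 0.058203763496839755
```

>>> send_rows(rows=[[1, 0, 0.0005, 0.004, 0.004], [1, 0, 0, 0, 0], [-1, 0, 0, 0, 0], [-1, 0, 0, 0, 0], [-1, 0, 0, 0, 0], [-1, 0, 0, 0, 0], [-1, 0, 0, 0, 0], [-1, 0, 0, 0, 0], [-1, 0, 0, 0, 0]])

```text
clock: 14.62
eef_pos: [464.5, 88.3, 49.8]
tool_rot: [-3.14, -0.023, 1.274]
force: [-0.5, 0.3, -0.0]
width: 0.6
```

```bash
python3 -c "
from h import *
go([464,88.4,240],-.3)
p,R,pos=wrist('w7')
"
```

```text
clock 14.62 pos [464.5  88.3  49.8] rot [-3.1399 -0.0227  1.2736] jawang -0.2972 w 0.6 F [-0.5  0.3 -0. ] q7 0.07
tool delta mm [   4.2   -0.8 -190.1] rows 4.6
turn about tool z 0.0028 rows 0.0225935462488831
```

View pics/w7.png

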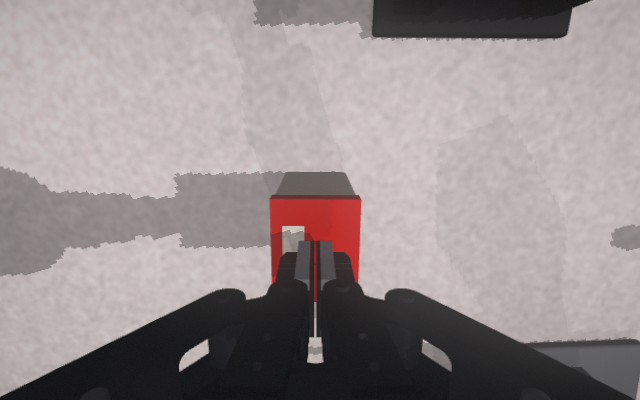

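```bash
python3 -c "
from h import *
p,R,pos=wrist('w8')
z=p['z_map']
M=np.array(p['tool_from_camera'])
X,uv=pts(p); Xt=X@M[:3,:3].T+M[:3,3]; W=Xt@R.T+pos
for c in [(315,215),(300,215),(340,230),(300,260),(308,250),(328,250),(330,270),(322,300),(305,245),(315,320),(290,260),(316,255),(316,280)]:
    i=np.where((uv==c).all(1))[0]
    print(c, Xt[i].round(1), W[i].round(1))
r=outline_of(p,'pack_red_center')[0]; X,_=wpts(p,r['mask'],R,pos); print(r['score'],r['box'],top_rect(X,(68,90))[0],np.percentile(X[:,2],[50,90]))
p=get_image('top'); r=outline_of(p,'pack_red_center')
for a in r[:3]:
  X,_=pts(p,a['mask']); print(a['score'],a['box'],np.median(X,0),np.percentile(X[:,2],[50,95]))
p=get_image('scene');save('s3',cv2.resize(p['image'][100:260,300:460],None,fx=4,fy=4,interpolation=2))
"
```

```text
(315, 215) [[ 18.6  -0.4 -26.9]] [[469.5 105.7  77.1]]
(300, 215) [[ 18.7  -7.1 -27. ]] [[463.1 107.7  77.3]]
(340, 230) [[ 11.2  11.  -26.1]] [[478.2  95.3  76.2]]
(300, 260) [[ 11.4  -5.9 -57.8]] [[462.   99.7 107.9]]
(308, 250) [[ 11.2  -3.1 -48.4]] [[464.6  98.9  98.5]]
(328, 250) [[ 11.4   4.7 -48.8]] [[472.2  96.8  98.9]]
(330, 270) [[ 11.1   4.9 -65.2]] [[472.1  96.1 115.3]]
(322, 300) [[ 10.7   1.7 -83.6]] [[468.9  96.2 133.7]]
(305, 245) [[ 11.2  -4.4 -43.3]] [[463.4  99.4  93.4]]
(315, 320) [[ -3.9  -0.3 -72.2]] [[462.7  83.1 122. ]]
(290, 260) [[  7.3 -10.2 -49.1]] [[456.7  97.2  99.1]]
(316, 255) [[ 11.6   0.  -53.9]] [[467.7  98.2 104. ]]
(316, 280) [[ 11.  -0. -72.]] [[467.4  97.2 122.1]]
0.82 [269.5, 169.2, 358.3, 282.3] ((465.4951171875, 93.48770141601562), (41.0320930480957, 41.0432014465332), 73.13497161865234) [76.08200397 77.07748256]
0.68 [181.1, 148.2, 207.2, 173.9] [629.27627561 313.16896975  73.54319756] [73.54319756 78.12485184]
```

View pics/s3.png

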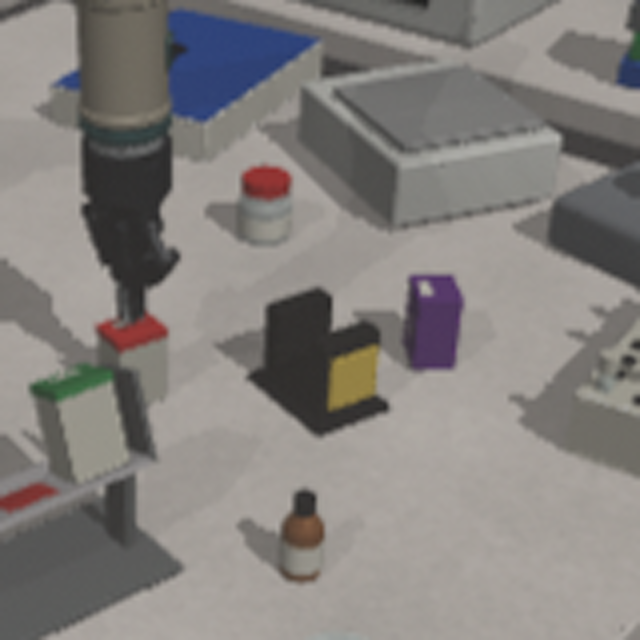

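```bash
python3 -c "
from h import *
R,pos,s=T();p=get_image('wrist')
M=np.array(p['tool_from_camera'])
X,uv=pts(p); Xt=X@M[:3,:3].T+M[:3,3]
im=p['image'][uv[:,1],uv[:,0]].astype(int)
sel=(abs(Xt[:,1])<14)&(abs(Xt[:,0])<14)&(Xt[:,2]>-60)&(uv[:,1]>225)
for v in range(232,262,3):
  k=np.where(uv[:,1]==v)[0]; k=k[(uv[k,0]>295)&(uv[k,0]<340)]
  print(v,[(int(uv[i,0]),*Xt[i].round(0).astype(int)) for i in k[::5]])
d=np.load('w1.npz')
pp={k:d[k] for k in d}; X,uv=pts(pp); Xt=X@M[:3,:3].T+M[:3,3]
for c in [(205,258),(200,258),(190,270),(430,258),(440,270),(425,260),(207,280),(160,300)]:
  i=np.where((uv==c).all(1))[0]; print(c,Xt[i].round(1))
"
```

```text
232 [(296, np.int64(11), np.int64(-9), np.int64(-27)), (301, np.int64(11), np.int64(-7), np.int64(-28)), (306, np.int64(10), np.int64(-4), np.int64(-26)), (311, np.int64(10), np.int64(-2), np.int64(-25)), (316, np.int64(10), np.int64(0), np.int64(-26)), (321, np.int64(10), np.int64(2), np.int64(-26)), (326, np.int64(10), np.int64(5), np.int64(-26)), (331, np.int64(10), np.int64(7), np.int64(-26)), (336, np.int64(10), np.int64(9), np.int64(-26))]
235 [(296, np.int64(9), np.int64(-9), np.int64(-27)), (301, np.int64(9), np.int64(-7), np.int64(-27)), (306, np.int64(9), np.int64(-4), np.int64(-27)), (311, np.int64(9), np.int64(-2), np.int64(-27)), (316, np.int64(9), np.int64(0), np.int64(-27)), (321, np.int64(9), np.int64(2), np.int64(-27)), (326, np.int64(9), np.int64(5), np.int64(-26)), (331, np.int64(9), np.int64(7), np.int64(-27)), (336, np.int64(9), np.int64(9), np.int64(-28))]
238 [(296, np.int64(8), np.int64(-9), np.int64(-28)), (301, np.int64(8), np.int64(-7), np.int64(-27)), (306, np.int64(7), np.int64(-4), np.int64(-26)), (311, np.int64(7), np.int64(-2), np.int64(-26)), (316, np
[... 2984 characters left out ...]
4(12), np.int64(-5), np.int64(-57)), (307, np.int64(11), np.int64(-3), np.int64(-57)), (312, np.int64(11), np.int64(-1), np.int64(-57)), (317, np.int64(12), np.int64(0), np.int64(-58)), (322, np.int64(11), np.int64(2), np.int64(-57)), (327, np.int64(11), np.int64(4), np.int64(-56)), (332, np.int64(12), np.int64(6), np.int64(-58)), (337, np.int64(7), np.int64(8), np.int64(-49))]Traceback (most recent call last):
  File "<string>", line 12, in <module>
    pp={k:d[k] for k in d}; X,uv=pts(pp); Xt=X@M[:3,:3].T+M[:3,3]
                                 ~~~^^^^
  File "h.py", line 8, in pts
    if 'R' in p: X=(c-np.array(p['t']))@np.array(p['R'])
                               ~^^^^^
KeyError: 't'
```

>>> send_rows(rows=[[1, 0, 0, 0, 0], [1, 0, 0, 0, 0], [1, 0, 0, 0, 0], [1, 0, 0, 0, 0], [1, 0, 0, 0, 0]])

```text
clock: 15.38
eef_pos: [464.4, 88.2, 49.7]
tool_rot: [-3.14, -0.022, 1.273]
force: [-0.3, 0.1, 0.3]
width: 60.5
```

```bash
python3 -c "
from h import *
go([464,88.4,5],-.3)
p,R,pos=wrist('w9')
r=outline_of(p,'pack_red_center')[0]; X,_=wpts(p,r['mask'],R,pos); print(r['score'],r['box'],top_rect(X,(68,90))[0],np.percentile(X[:,2],[50,90]))
M=np.array(p['tool_from_camera'])
X,uv=pts(p); Xt=X@M[:3,:3].T+M[:3,3]
for c in [(205,258),(200,258),(190,270),(430,258),(440,270),(425,260),(207,280),(160,300)]:
  i=np.where((uv==c).all(1))[0]; print(c,Xt[i].round(1))
"
```

```text
clock 15.38 pos [464.4  88.2  49.7] rot [-3.1397 -0.0224  1.2734] jawang -0.2973 w 60.5 F [-0.3  0.1  0.3] q7 0.07
tool delta mm [-1.  -0.4 44.6] rows 1.1
turn about tool z 0.0027 rows 0.02125665564733481
0.71 [269.7, 170.7, 362.1, 302.2] ((463.99530029296875, 88.24813842773438), (51.824283599853516, 40.90217208862305), 72.82286834716797) [76.23061559 77.12473593]
(205, 258) [[-37.  -76.2  47.6]]
(200, 258) [[-37.3 -79.8  48.1]]
(190, 270) [[-46.4 -87.5  48.2]]
(430, 258) [[-36.6  78.7  47. ]]
(440, 270) [[-45.9  86.5  47.5]]
(425, 260) [[-38.   75.3  46.9]]
(207, 280) [[ 11.7 -35.4 -73.3]]
(160, 300) [[ -68.4 -109.7   45.8]]
```

View pics/w9.png

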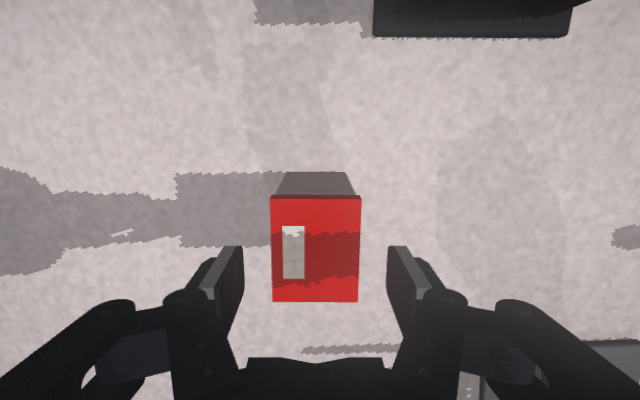

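>>> send_rows(rows=[[1, 0, 0, 0, 0], [1, 0, 0, 0, 0], [1, 0, 0, 0.01, 0], [1, 0, 0, 0.012, 0], [1, 0, 0, 0.012, 0], [1, 0, 0, 0.004, 0], [1, 0, 0, 0, 0], [1, 0, 0, 0, 0]])

```text
clock: 16.15
eef_pos: [465.7, 89.3, 11.0]
tool_rot: [-3.142, -0.024, 1.273]
force: [0.0, 0.3, -0.4]
width: 85.7
```

```bash
python3 -c "
from h import *
go([464,88.4,5],-.3)
p,R,pos=wrist('w10')
r=outline_of(p,'pack_red_center')[0]; X,_=wpts(p,r['mask'],R,pos); print(r['score'],r['box'],top_rect(X,(68,90))[0],np.percentile(X[:,2],[50,90]))
"
```

```text
clock 16.15 pos [465.7  89.3  11. ] rot [-3.1416 -0.0235  1.2734] jawang -0.2973 w 85.7 F [ 0.   0.3 -0.4] q7 0.12
tool delta mm [-1.5 -1.4  6. ] rows 0.2
turn about tool z 0.0027 rows 0.021217355254133707
0.6 [251.9, 185.7, 373.6, 360.3] ((464.1125793457031, 88.26271057128906), (52.253692626953125, 41.148597717285156), 72.99971771240234) [76.18744764 77.05682955]
```

View pics/w10.png

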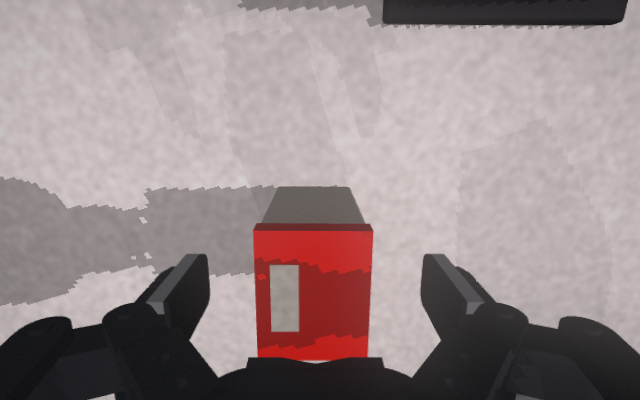

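>>> send_rows(rows=[[1, -0.0008, -0.0008, 0.004, 0], [1, 0, 0, 0, 0], [-1, 0, 0, 0, 0], [-1, 0, 0, 0, 0], [-1, 0, 0, 0, 0], [-1, 0, 0, 0, 0], [-1, 0, 0, 0, 0], [-1, 0, 0, 0, 0], [-1, 0, 0, 0, 0]])

```text
clock: 17.0
eef_pos: [465.9, 89.2, 8.8]
tool_rot: [3.138, -0.025, 1.274]
force: [0.4, -0.1, -0.1]
width: 39.3
```

```bash
python3 -c "
from h import *
go([464,88.4,200],-.3)
p,R,pos=wrist('w11')
r=outline_of(p,'pack_red_center')[0]; X,_=wpts(p,r['mask'],R,pos); print(r['score'],r['box'],top_rect(X,(68,90))[0],np.percentile(X[:,2],[50,90]))
"
```

```text
clock 17.0 pos [465.9  89.2   8.8] rot [ 3.1383 -0.0251  1.2741] jawang -0.2967 w 39.3 F [ 0.4 -0.1 -0.1] q7 0.13
tool delta mm [   3.5   -1.  -191.2] rows 4.6
turn about tool z 0.0033 rows 0.02610132501281015
0.69 [251.7, 184.4, 377.9, 364.9] ((464.91204833984375, 88.31458282470703), (51.70716857910156, 41.22966766357422), 73.02954864501953) [76.32675632 77.2515641 ]
```

View pics/w11.png

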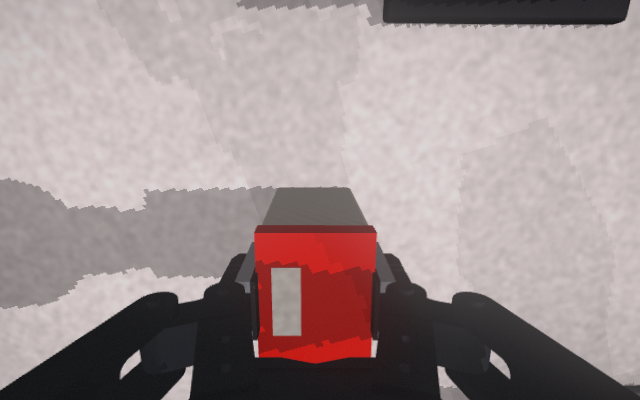

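>>> send_rows(rows=[[-1, 0, 0, -0.012, 0], [-1, 0, 0, -0.02, 0], [-1, 0, 0, -0.022, 0], [-1, 0, 0, -0.022, 0], [-1, 0, 0, -0.022, 0], [-1, 0, 0, -0.022, 0], [-1, 0, 0, -0.022, 0], [-1, 0, 0, -0.018, 0], [-1, 0, 0, -0.01, 0], [-1, 0, 0, -0.002, 0]])

```text
clock: 17.93
eef_pos: [459.3, 84.3, 184.9]
tool_rot: [-3.133, -0.02, 1.273]
force: [0.0, 0.4, -2.4]
width: 39.5
```

```bash
python3 -c "
from h import *
go([575,-160,205],-.236)
p,R,pos=wrist('w12')
"
```

```text
clock 17.93 pos [459.3  84.3 184.9] rot [-3.1334 -0.0196  1.2729] jawang -0.2978 w 39.5 F [ 0.   0.4 -2.4] q7 -0.11
tool delta mm [-199.2  182.1  -25.5] rows 6.5
turn about tool z -0.0618 rows 0.49427937003059164
```

View pics/w12.png

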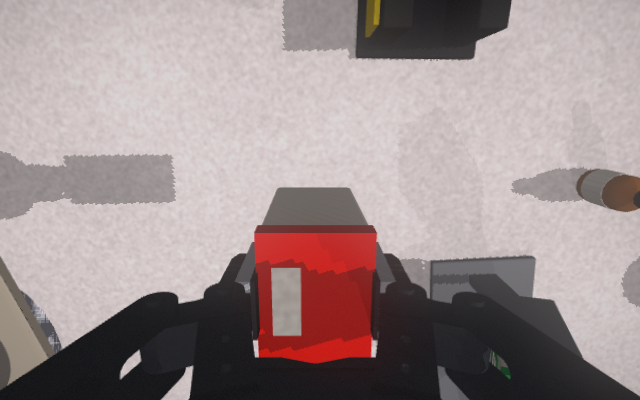

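>>> send_rows(rows=[[-1, -0.006, 0.005, -0.01, -0.005], [-1, -0.014, 0.013, -0.008, -0.005], [-1, -0.018, 0.0165, -0.004, -0.005], [-1, -0.018, 0.0165, -0.003, -0.005], [-1, -0.018, 0.0165, -0.003, -0.005], [-1, -0.018, 0.0165, -0.003, -0.005], [-1, -0.018, 0.0165, -0.003, -0.005], [-1, -0.018, 0.0165, -0.003, -0.005], [-1, -0.018, 0.0165, -0.003, -0.005], [-1, -0.014, 0.013, -0.002, 0], [-1, -0.007, 0.006, 0, 0], [-1, -0.002, 0.002, 0, 0]])

```text
clock: 18.98
eef_pos: [557.0, -123.9, 205.2]
tool_rot: [-3.105, -0.017, 1.328]
force: [-0.0, -0.2, -2.4]
width: 39.1
```

>>> send_rows(rows=[[-1, 0, 0, 0, 0], [-1, 0, 0, 0, 0]])

```text
clock: 19.15
eef_pos: [555.4, -123.2, 203.0]
tool_rot: [-3.1, -0.017, 1.327]
force: [-0.5, 0.6, -2.6]
width: 39.3
```

```bash
python3 -c "
from h import *
go([575,-160,205],-.236)
p,R,pos=wrist('w13')
"
```

```text
clock 19.15 pos [ 555.4 -123.2  203. ] rot [-3.1003 -0.0173  1.3271] jawang -0.243 w 39.3 F [-0.5  0.6 -2.6] q7 0.3
tool delta mm [-30.9  27.7  -3.7] rows 1.0
turn about tool z -0.007 rows 0.05584809072596997
```

View pics/w13.png

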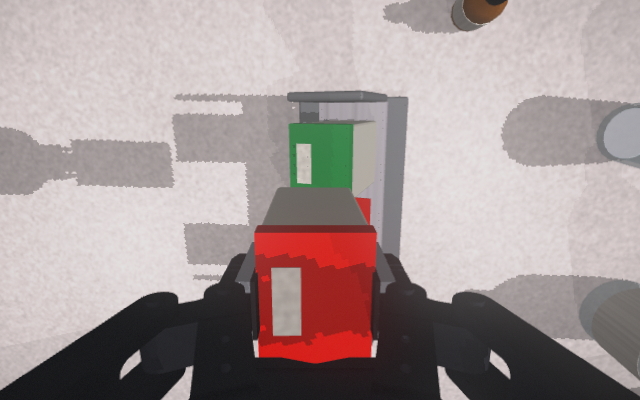

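```bash
cat >> h.py <<'E'
YAW=-0.238; FL=np.array([574.,-161.,85.])
Rr=Ro.from_euler('z',YAW).as_matrix(); Rb=Rr@Ro.from_euler('y',-0.35).as_matrix()
def tilt():
    R,p,s=T(); z=Rr.T@(-R[:,2]); print('tool up axis in rack: top leans toward -x by',round(-z[0],4),' +y by',round(z[1],4))
E
python3 -c "
from h import *
tilt()
p,R,pos=wrist('w14')
r=outline_of(p,'pack_green_center')[0]; hs=cv2.cvtColor(p['image'],cv2.COLOR_BGR2HSV)
m=cv2.inRange(hs,(40,60,0),(90,255,255))>0; m[:100]=0;m[200:]=0
X,uv=wpts(p,m,R,pos); B=(X-FL)@Rb
print(r['score'],r['box'],len(X),np.percentile(B,[1,50,99],axis=0).round(1)); print(cv2.minAreaRect(B[:,:2].astype(np.float32)))
hr=((hs[...,0]<8)|(hs[...,0]>172))&(hs[...,1]>110); hr[:196]=0; hr[225:]=0; hr[:,:357]=0
X,uv=wpts(p,hr,R,pos); B=(X-FL)@Rb; print('patch',len(X),np.percentile(B,[2,50,98],axis=0).round(1))
p=get_image('top'); hs=cv2.cvtColor(p['image'],cv2.COLOR_BGR2HSV)
save('t2',cv2.resize(p['image'][130:240,310:440],None,fx=5,fy=5))
"
```

```text
tool up axis in rack: top leans toward -x by -0.0415  +y by -0.0178
0.86 [290.2, 118.4, 375.9, 199.9] 3400 [[-20.9  47.5  69.4]
 [  4.4  69.8  76.8]
 [ 19.5  87.1 109. ]]
((3.0530738830566406, 66.35397338867188), (41.668601989746094, 49.604949951171875), 89.69868469238281)
patch 225 [[ 4.9  2.3  0.9]
 [12.1 15.8  2.2]
 [15.9 22.5  3.5]]
```

View pics/t2.png

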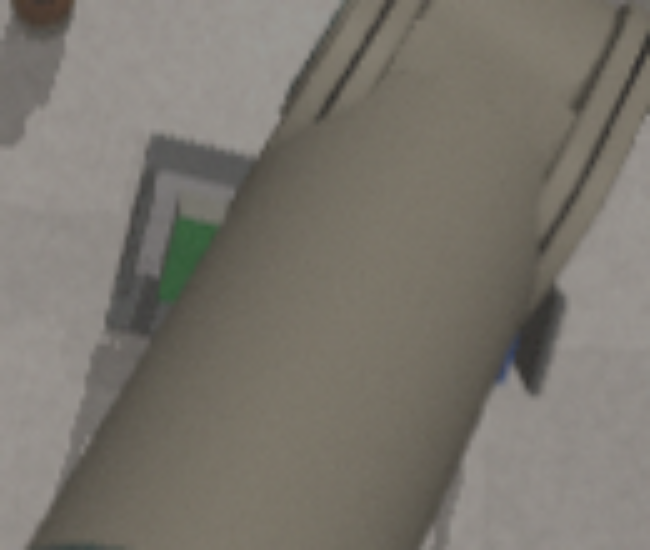

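>>> send_rows(rows=[[-1, -0.007, 0.006, -0.001, -0.002], [-1, -0.009, 0.008, -0.001, -0.002], [-1, -0.007, 0.006, -0.001, 0], [-1, -0.003, 0.003, 0, 0], [-1, 0, 0, 0, 0], [-1, 0, 0, 0, 0]])

```text
clock: 19.85
eef_pos: [574.9, -155.8, 206.5]
tool_rot: [-3.104, -0.018, 1.336]
force: [-0.8, -0.8, -2.0]
width: 38.9
```

```bash
python3 -c "
from h import *
go([575.5,-159.5,150],-.238);tilt()
"
```

```text
clock 19.85 pos [ 574.9 -155.8  206.5] rot [-3.1043 -0.0179  1.3355] jawang -0.2346 w 38.9 F [-0.8 -0.8 -2. ] q7 0.35
tool delta mm [-4.5  3.5 56.4] rows 1.4
turn about tool z 0.0034 rows 0.027215078467337506
tool up axis in rack: top leans toward -x by -0.0373  +y by -0.0177
```

>>> send_rows(rows=[[-1, -0.002, 0.001, 0.01, 0.003], [-1, -0.001, 0.001, 0.012, 0], [-1, -0.001, 0.0005, 0.012, 0], [-1, 0, 0, 0.008, 0], [-1, 0, 0, 0, 0], [-1, 0, 0, 0, 0]])

```text
clock: 20.35
eef_pos: [573.5, -158.3, 158.5]
tool_rot: [-3.101, -0.019, 1.332]
force: [0.5, -0.5, -2.3]
width: 39.3
```

```bash
python3 -c "
from h import *
go([575.5,-159.5,110],-.238);tilt()
p,R,pos=wrist('w15')
"
```

```text
clock 20.35 pos [ 573.5 -158.3  158.5] rot [-3.1006 -0.0187  1.3321] jawang -0.2379 w 39.3 F [ 0.5 -0.5 -2.3] q7 0.38
tool delta mm [-1.6  4.3 48.4] rows 1.2
turn about tool z 0.0001 rows 0.0009012280010498586
tool up axis in rack: top leans toward -x by -0.041  +y by -0.0188
```

View pics/w15.png

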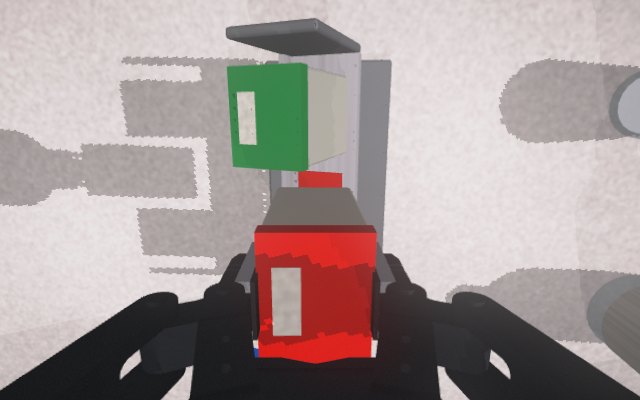

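>>> send_rows(rows=[[-1, -0.001, 0.002, 0.008, 0], [-1, -0.0005, 0.0015, 0.01, 0], [-1, 0, 0.0005, 0.01, 0], [-1, 0, 0, 0.006, 0], [-1, 0, 0, 0, 0], [-1, 0, 0, 0, 0]])

```text
clock: 20.9
eef_pos: [576.9, -159.4, 121.4]
tool_rot: [-3.102, -0.019, 1.333]
force: [0.1, 0.7, -2.1]
width: 39.4
```

```bash
python3 -c "
from h import *
go([575.5,-159.5,101],-.238);tilt()
"
```

```text
clock 20.9 pos [ 576.9 -159.4  121.4] rot [-3.1021 -0.0191  1.3332] jawang -0.2368 w 39.4 F [ 0.1  0.7 -2.1] q7 0.41
tool delta mm [-0.8 -0.5 20.4] rows 0.5
turn about tool z 0.0012 rows 0.009359455228732827
tool up axis in rack: top leans toward -x by -0.0395  +y by -0.019
```

>>> send_rows(rows=[[-1, 0, -0.001, 0.006, 0], [-1, 0, 0, 0.005, 0], [-1, 0, 0, 0, 0], [-1, 0, 0, 0, 0]])

```text
clock: 21.23
eef_pos: [575.6, -159.0, 109.6]
tool_rot: [-3.103, -0.019, 1.333]
force: [0.3, 0.4, -2.0]
width: 38.8
```

>>> send_rows(rows=[[-1, 0, 0, 0.002, 0], [-1, 0, 0, 0, 0]])

```text
clock: 21.4
eef_pos: [575.8, -159.0, 107.7]
tool_rot: [-3.103, -0.019, 1.333]
force: [-0.2, -0.3, -2.7]
width: 38.9
```

>>> send_rows(rows=[[-1, 0, 0, 0.002, 0], [-1, 0, 0, 0, 0]])

```text
clock: 21.57
eef_pos: [576.0, -159.0, 105.9]
tool_rot: [-3.104, -0.019, 1.333]
force: [-0.7, 0.4, -2.4]
width: 39.2
```

```bash
python3 -c "
from h import *
go([575.5,-159.5,101],-.238);tilt()
"
```

```text
clock 21.57 pos [ 576.  -159.   105.9] rot [-3.1041 -0.019   1.3333] jawang -0.2368 w 39.2 F [-0.7  0.4 -2.4] q7 0.42
tool delta mm [-0.7 -0.2  4.9] rows 0.1
turn about tool z 0.0012 rows 0.009601743540363472
tool up axis in rack: top leans toward -x by -0.0375  +y by -0.019
```

>>> send_rows(rows=[[-1, 0, 0, 0.002, 0], [-1, 0, 0, 0, 0]])

```text
clock: 21.73
eef_pos: [576.1, -159.0, 103.9]
tool_rot: [-3.105, -0.019, 1.333]
force: [-0.5, 0.2, -1.9]
width: 39.3
```

>>> send_rows(rows=[[-1, 0, 0, 0.0015, 0], [-1, 0, 0, 0, 0]])

```text
clock: 21.9
eef_pos: [576.3, -159.1, 102.5]
tool_rot: [-3.105, -0.019, 1.333]
force: [-0.1, -0.0, -3.1]
width: 39.1
```

>>> send_rows(rows=[[-1, 0, 0, 0.0015, 0], [-1, 0, 0, 0, 0]])

```text
clock: 22.07
eef_pos: [576.4, -159.2, 102.5]
tool_rot: [-3.106, -0.02, 1.333]
force: [-0.2, 0.5, -1.9]
width: 39.1
```

```bash
python3 -c "
from h import *
go([575.5,-159.5,101],-.238);tilt()
p=get_image('scene');save('s4',cv2.resize(p['image'][170:280,240:370],None,fx=5,fy=5,interpolation=2))
"
```

```text
clock 22.07 pos [ 576.4 -159.2  102.5] rot [-3.1058 -0.0197  1.3334] jawang -0.2367 w 39.1 F [-0.2  0.5 -1.9] q7 0.42
tool delta mm [-0.5 -0.8  1.5] rows 0.0
turn about tool z 0.0013 rows 0.010231320783429254
tool up axis in rack: top leans toward -x by -0.0358  +y by -0.0197
```

View pics/s4.png

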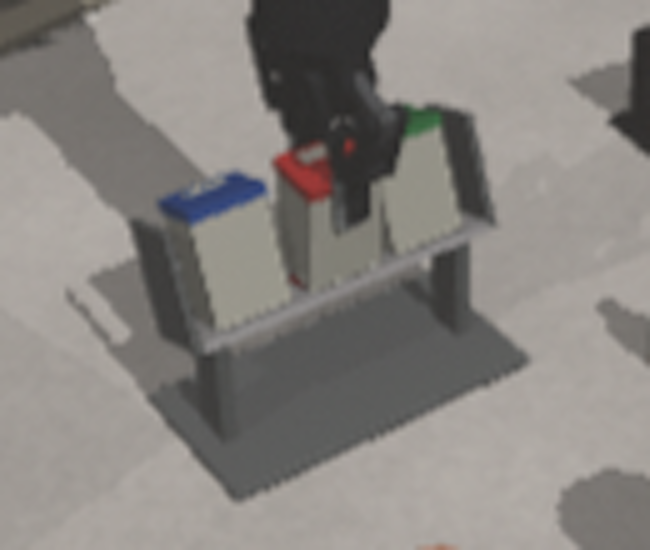

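>>> send_rows(rows=[[-1, 0, 0, 0.003, 0], [-1, 0, 0, 0.003, 0], [-1, 0, 0, 0.003, 0], [-1, 0, 0, 0.003, 0]])

```text
clock: 22.45
eef_pos: [576.5, -159.4, 101.9]
tool_rot: [-3.11, -0.025, 1.333]
force: [-5.9, 1.9, 19.4]
width: 39.1
```

```bash
python3 -c "
from h import *
go([575.5,-159.5,101],-.238);tilt()
"
```

```text
clock 22.45 pos [ 576.5 -159.4  101.9] rot [-3.1096 -0.0253  1.3333] jawang -0.2367 w 39.1 F [-5.9  1.9 19.4] q7 0.43
tool delta mm [-0.4 -1.   0.9] rows 0.0
turn about tool z 0.0013 rows 0.01048182644930229
tool up axis in rack: top leans toward -x by -0.032  +y by -0.0252
```

>>> send_rows(rows=[[-1, 0, 0, -0.0012, 0], [-1, 0, 0, 0, 0], [-0.04, 0, 0, 0, 0], [0.0, 0, 0, 0, 0]])

```text
clock: 22.78
eef_pos: [577.1, -159.7, 104.4]
tool_rot: [-3.112, -0.026, 1.333]
force: [-1.5, -0.3, 0.5]
width: 43.0
```

>>> send_rows(rows=[[0.03, 0, 0, 0, 0], [0.06, 0, 0, 0, 0]])

```text
clock: 22.95
eef_pos: [576.8, -159.7, 103.8]
tool_rot: [-3.111, -0.025, 1.333]
force: [-0.9, 0.7, 0.5]
width: 45.2
```

```bash
python3 -c "
from h import *
go([575.5,-159.5,101],-.238);tilt()
p,R,pos=wrist('w16')
"
```

```text
clock 22.95 pos [ 576.8 -159.7  103.8] rot [-3.1109 -0.0253  1.3331] jawang -0.2369 w 45.2 F [-0.9  0.7  0.5] q7 0.43
tool delta mm [-0.2 -1.2  2.8] rows 0.1
turn about tool z 0.0011 rows 0.00900385658402314
tool up axis in rack: top leans toward -x by -0.0307  +y by -0.0253
```

View pics/w16.png

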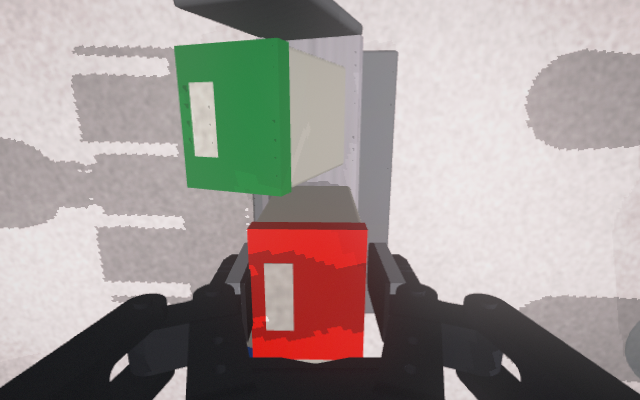

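>>> send_rows(rows=[[0.09, 0, -0.002, 0, 0], [0.09, 0, -0.002, 0, 0], [0.09, 0, -0.002, 0, 0], [0.09, 0, -0.001, 0, 0], [0.09, 0, 0, 0, 0]])

```text
clock: 23.42
eef_pos: [568.6, -157.7, 103.1]
tool_rot: [-3.109, -0.025, 1.333]
force: [-0.2, -0.1, -1.4]
width: 46.4
```

```bash
cat >> h.py <<'E'
def packtilt(p,R,pos,rows=(215,365)):
    hs=cv2.cvtColor(p['image'],cv2.COLOR_BGR2HSV)
    m=((hs[...,0]<8)|(hs[...,0]>172))&(hs[...,1]>110); m[:rows[0]]=0; m[rows[1]:]=0; m[:,:150]=0;m[:,480:]=0
    m=cv2.erode(m.astype(np.uint8),np.ones((5,5)))>0
    X,uv=wpts(p,m,R,pos); B=(X-FL)@Rb
    med=np.median(B,0); k=(abs(B[:,2]-med[2])<25); B=B[k]
    c=B.mean(0); n=np.linalg.svd(B-c,full_matrices=False)[2][2]; n*=np.sign(n[2])
    print('lid pts',len(B),'bbox',np.percentile(B,[1,99],axis=0).round(1).tolist(),'normal in bay',n.round(3))
E
python3 -c "
from h import *
go([575.5,-159.5,101],-.238);tilt()
p,R,pos=wrist('w17'); packtilt(p,R,pos)
"
```

```text
clock 23.42 pos [ 568.6 -157.7  103.1] rot [-3.1092 -0.025   1.3331] jawang -0.2369 w 46.4 F [-0.2 -0.1 -1.4] q7 0.43
tool delta mm [-0.2  7.2  1.8] rows 0.2
turn about tool z 0.0011 rows 0.009071592078107926
tool up axis in rack: top leans toward -x by -0.0324  +y by -0.025
lid pts 11768 bbox [[1.7, -22.9, 73.7], [39.2, 26.6, 83.9]] normal in bay [0.228 0.01  0.974]
```

View pics/w17.png

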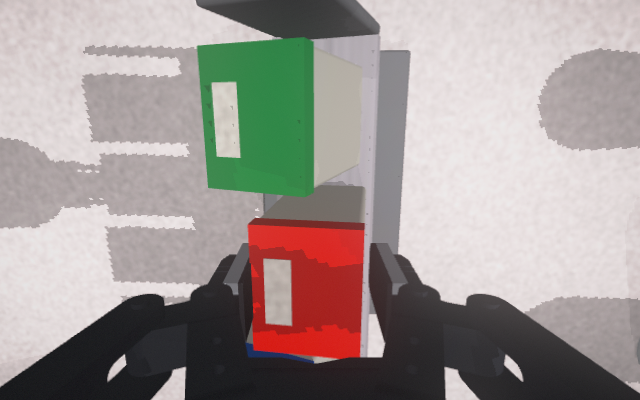

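>>> send_rows(rows=[[0.09, 0, -0.002, 0, 0], [0.09, 0, -0.002, 0, 0], [0.09, 0, -0.001, 0, 0], [0.09, 0, 0, 0, 0]])

```text
clock: 23.8
eef_pos: [563.4, -156.4, 103.3]
tool_rot: [-3.109, -0.025, 1.333]
force: [-0.1, 0.1, -0.9]
width: 46.7
```

```bash
python3 -c "
from h import *
go([575.5,-159.5,101],-.238);tilt()
p,R,pos=wrist('w18'); packtilt(p,R,pos)
"
```

```text
clock 23.8 pos [ 563.4 -156.4  103.3] rot [-3.1094 -0.025   1.3332] jawang -0.2368 w 46.7 F [-0.1  0.1 -0.9] q7 0.44
tool delta mm [-0.2 12.5  1.9] rows 0.3
turn about tool z 0.0012 rows 0.009319861560749487
tool up axis in rack: top leans toward -x by -0.0322  +y by -0.025
lid pts 11306 bbox [[-4.8, -22.9, 74.0], [33.7, 26.6, 82.0]] normal in bay [0.146 0.01  0.989]
```

View pics/w18.png

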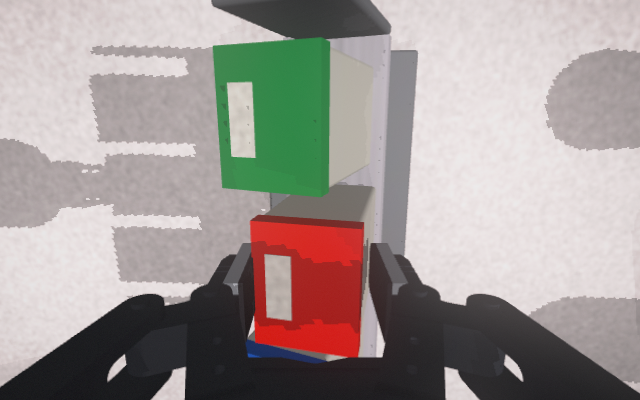

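>>> send_rows(rows=[[0.09, 0, -0.002, 0, 0], [0.09, 0, -0.0015, 0, 0], [0.09, 0, 0, 0, 0], [0.09, 0, 0, 0, 0]])

```text
clock: 24.18
eef_pos: [559.7, -155.5, 103.4]
tool_rot: [-3.109, -0.025, 1.333]
force: [-1.5, -0.8, -0.4]
width: 46.5
```

```bash
python3 -c "
from h import *
go([575.5,-159.5,101],-.238);tilt()
p,R,pos=wrist('w19'); packtilt(p,R,pos)
"
```

```text
clock 24.18 pos [ 559.7 -155.5  103.4] rot [-3.1093 -0.0251  1.3332] jawang -0.2368 w 46.5 F [-1.5 -0.8 -0.4] q7 0.44
tool delta mm [-0.2 16.3  1.9] rows 0.4
turn about tool z 0.0012 rows 0.009982703646128854
tool up axis in rack: top leans toward -x by -0.0322  +y by -0.025
lid pts 10859 bbox [[-9.5, -22.9, 73.6], [29.3, 26.6, 80.3]] normal in bay [0.092 0.008 0.996]
```

View pics/w19.png

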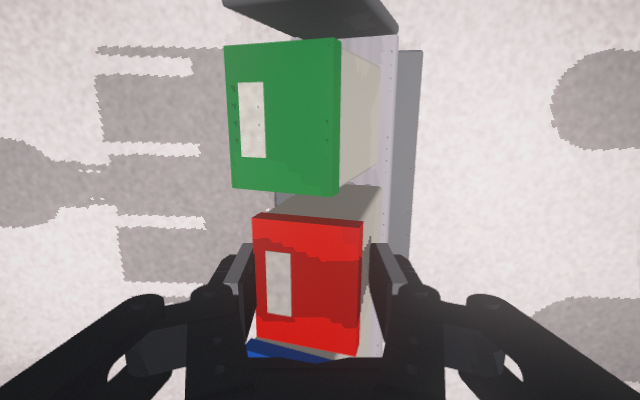

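>>> send_rows(rows=[[0.06, 0, 0, 0, 0], [0.05, 0, 0, 0, 0], [0.045, 0, 0, 0, 0]])

```text
clock: 24.48
eef_pos: [559.7, -155.5, 103.8]
tool_rot: [-3.109, -0.025, 1.333]
force: [-0.5, 0.2, 0.0]
width: 45.0
```

```bash
python3 -c "
from h import *
go([575.5,-159.5,101],-.238)
p,R,pos=wrist('w20'); packtilt(p,R,pos)
"
```

```text
clock 24.48 pos [ 559.7 -155.5  103.8] rot [-3.1092 -0.0253  1.3332] jawang -0.2368 w 45.0 F [-0.5  0.2  0. ] q7 0.44
tool delta mm [-0.3 16.4  2.3] rows 0.4
turn about tool z 0.0012 rows 0.009843934961242695
lid pts 10747 bbox [[-9.1, -22.9, 73.5], [29.6, 26.6, 80.4]] normal in bay [0.093 0.008 0.996]
```

>>> send_rows(rows=[[0.03, 0, 0, 0, 0], [0.02, 0, 0, 0, 0], [0.01, 0, 0, 0, 0], [0.01, 0, 0, 0, 0]])

```text
clock: 24.87
eef_pos: [559.7, -155.5, 104.1]
tool_rot: [-3.109, -0.025, 1.333]
force: [-2.2, 1.2, 0.6]
width: 44.2
```

```bash
python3 -c "
from h import *
go([575.5,-159.5,101],-.238)
p,R,pos=wrist('w21'); packtilt(p,R,pos)
"
```

```text
clock 24.87 pos [ 559.7 -155.5  104.1] rot [-3.1093 -0.0255  1.3333] jawang -0.2367 w 44.2 F [-2.2  1.2  0.6] q7 0.44
tool delta mm [-0.3 16.4  2.5] rows 0.4
turn about tool z 0.0013 rows 0.010574439121713297
lid pts 10642 bbox [[-9.1, -22.9, 73.5], [29.7, 26.6, 80.4]] normal in bay [0.096 0.007 0.995]
```

View pics/w21.png

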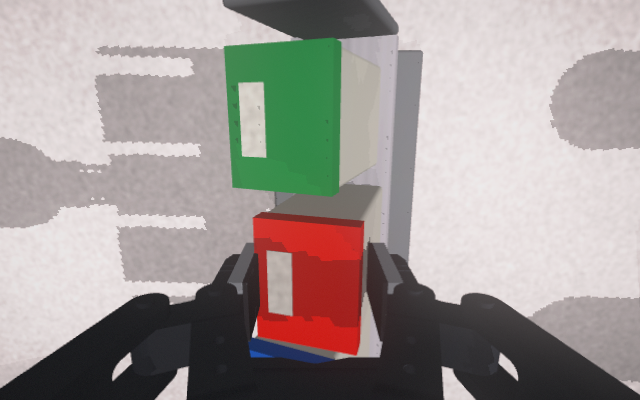

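>>> send_rows(rows=[[0.01, 0, 0, 0, 0], [0.05, 0, 0, 0, 0], [0.09, 0, -0.001, 0, 0], [0.09, 0, -0.0015, 0, 0], [0.09, 0, -0.0015, 0, 0], [0.09, 0, 0, 0, 0]])

```text
clock: 25.42
eef_pos: [555.9, -154.6, 103.4]
tool_rot: [-3.11, -0.025, 1.333]
force: [-0.5, 1.1, 0.2]
width: 46.4
```

```bash
python3 -c "
from h import *
go([575.5,-159.5,101],-.238)
p,R,pos=wrist('w22'); packtilt(p,R,pos)
"
```

```text
clock 25.42 pos [ 555.9 -154.6  103.4] rot [-3.1099 -0.0249  1.3333] jawang -0.2367 w 46.4 F [-0.5  1.1  0.2] q7 0.44
tool delta mm [-0.2 20.3  1.8] rows 0.5
turn about tool z 0.0013 rows 0.010362713135929624
lid pts 10214 bbox [[-14.8, -22.9, 72.5], [24.2, 26.5, 78.2]] normal in bay [0.029 0.005 1.   ]
```

>>> send_rows(rows=[[0.09, 0, -0.0015, 0, 0], [0.09, 0, -0.0015, 0, 0], [0.09, 0, 0, 0, 0]])

```text
clock: 25.72
eef_pos: [553.6, -154.1, 103.7]
tool_rot: [-3.112, -0.025, 1.333]
force: [0.7, 1.0, 0.6]
width: 45.9
```

```bash
python3 -c "
from h import *
go([575.5,-159.5,101],-.238)
p,R,pos=wrist('w23'); packtilt(p,R,pos)
"
```

```text
clock 25.72 pos [ 553.6 -154.1  103.7] rot [-3.1116 -0.0246  1.3334] jawang -0.2366 w 45.9 F [0.7 1.  0.6] q7 0.44
tool delta mm [-0.2 22.6  2. ] rows 0.5
turn about tool z 0.0014 rows 0.010892944186448261
lid pts 9928 bbox [[-17.6, -22.9, 72.5], [21.6, 26.5, 78.0]] normal in bay [0.013 0.004 1.   ]
```

View pics/w23.png

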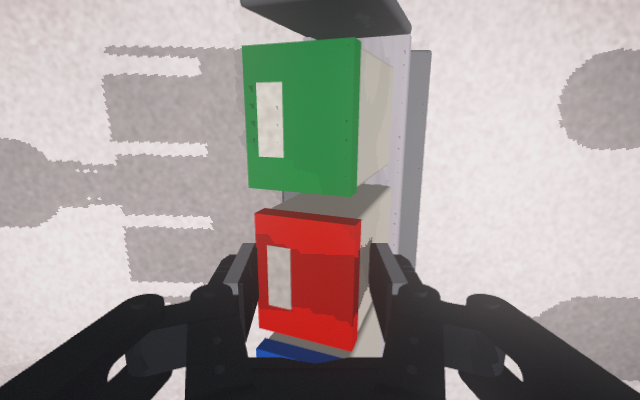

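>>> send_rows(rows=[[0.09, 0, -0.0015, 0, 0], [0.09, 0, -0.001, 0, 0], [0.09, 0, 0, 0, 0]])

```text
clock: 26.02
eef_pos: [552.0, -153.7, 104.3]
tool_rot: [-3.114, -0.025, 1.334]
force: [-0.5, 0.4, -1.3]
width: 46.6
```

```bash
python3 -c "
from h import *
go([575.5,-159.5,101],-.238)
p,R,pos=wrist('w24'); packtilt(p,R,pos)
"
```

```text
clock 26.02 pos [ 552.  -153.7  104.3] rot [-3.1137 -0.0245  1.3336] jawang -0.2365 w 46.6 F [-0.5  0.4 -1.3] q7 0.44
tool delta mm [-0.2 24.2  2.6] rows 0.6
turn about tool z 0.0015 rows 0.012113452373533562
lid pts 9731 bbox [[-19.5, -22.8, 73.3], [19.8, 26.5, 78.7]] normal in bay [-0.01   0.003  1.   ]
```

View pics/w24.png

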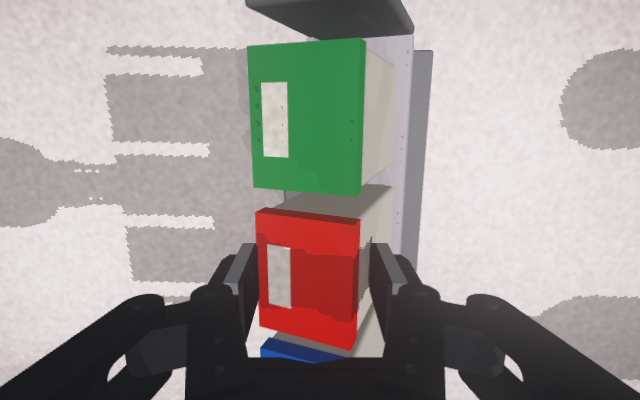

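>>> send_rows(rows=[[0.09, 0, 0.0015, 0, 0], [0.09, 0, 0.001, 0, 0], [0.09, 0, 0, 0, 0]])

```text
clock: 26.32
eef_pos: [553.7, -154.1, 104.2]
tool_rot: [-3.112, -0.025, 1.334]
force: [-0.2, 1.0, 1.1]
width: 46.7
```

```bash
python3 -c "
from h import *
go([575.5,-159.5,101],-.238)
p,R,pos=wrist('w25'); packtilt(p,R,pos)
"
```

```text
clock 26.32 pos [ 553.7 -154.1  104.2] rot [-3.1117 -0.0248  1.3336] jawang -0.2365 w 46.7 F [-0.2  1.   1.1] q7 0.44
tool delta mm [-0.2 22.5  2.5] rows 0.5
turn about tool z 0.0015 rows 0.012136529706507915
lid pts 9850 bbox [[-17.4, -22.8, 72.6], [21.7, 26.5, 77.9]] normal in bay [0.014 0.004 1.   ]
```

>>> send_rows(rows=[[0.11, 0, 0, 0, 0], [0.13, 0, 0, 0, 0], [0.16, 0, 0, 0, 0], [0.2, 0, 0, 0, 0], [0.25, 0, 0, 0, 0], [0.3, 0, 0, 0, 0]])

```text
clock: 26.87
eef_pos: [554.4, -154.4, 104.1]
tool_rot: [-3.113, -0.024, 1.334]
force: [0.0, -0.3, 0.2]
width: 55.5
```

```bash
python3 -c "
from h import *
go([575.5,-159.5,101],-.238)
p,R,pos=wrist('w26'); packtilt(p,R,pos)
"
```

```text
clock 26.87 pos [ 554.4 -154.4  104.1] rot [-3.113  -0.0245  1.3335] jawang -0.2366 w 55.5 F [ 0.  -0.3  0.2] q7 0.44
tool delta mm [-0.1 21.8  2.5] rows 0.5
turn about tool z 0.0014 rows 0.011508562745081719
lid pts 9891 bbox [[-17.7, -22.8, 72.6], [21.7, 26.5, 77.9]] normal in bay [0.015 0.004 1.   ]
```

View pics/w26.png

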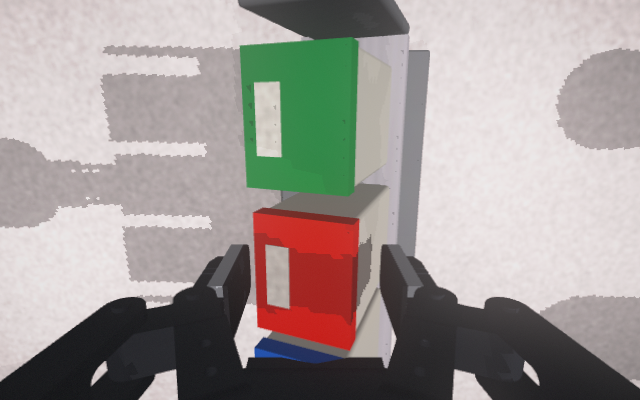

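>>> send_rows(rows=[[0.5, 0, 0, 0, 0], [0.8, 0, 0, 0, 0], [1, 0, 0, 0, 0], [1, 0, 0, 0, 0], [1, 0, 0, -0.006, 0], [1, 0, 0, -0.01, 0], [1, 0, 0, -0.015, 0], [1, 0, 0, -0.015, 0], [1, 0, 0, -0.015, 0], [1, 0, 0, -0.015, 0], [1, 0, 0, -0.015, 0], [1, 0, 0, -0.005, 0]])

```text
clock: 27.92
eef_pos: [555.9, -158.1, 208.3]
tool_rot: [-3.112, -0.024, 1.332]
force: [0.6, -0.5, -0.7]
width: 85.8
```

>>> send_rows(rows=[[1, 0, 0, -0.005, 0], [1, 0, 0, 0, 0], [1, 0, 0, 0, 0]])

```text
clock: 28.17
eef_pos: [556.8, -158.6, 216.0]
tool_rot: [-3.116, -0.024, 1.332]
force: [-0.7, -0.5, 0.2]
width: 85.6
```

```bash
python3 -c "
from h import *
go([575.5,-159.5,101],-.238)
p,R,pos=wrist('w27'); packtilt(p,R,pos,(160,330))
hs=cv2.cvtColor(p['image'],cv2.COLOR_BGR2HSV)
for n,lo,hi in [('green',40,90),('blue',100,130)]:
    m=(cv2.inRange(hs,(lo,90,0),(hi,255,255))>0); m=cv2.erode(m.astype(np.uint8),np.ones((3,3)))>0
    X,uv=wpts(p,m,R,pos); B=(X-FL)@Rb; k=abs(B[:,2]-76)<6; print(n,np.percentile(B[k],[1,50,99],axis=0).round(1).tolist())
p=get_image('scene');save('s5',cv2.resize(p['image'][170:280,240:370],None,fx=5,fy=5,interpolation=2))
"
```

```text
clock 28.17 pos [ 556.8 -158.6  216. ] rot [-3.1159 -0.024   1.3323] jawang -0.2379 w 85.6 F [-0.7 -0.5  0.2] q7 0.36
tool delta mm [  0.8  21.4 114.5] rows 2.8
turn about tool z 0.0001 rows 0.0009672012909867078
lid pts 2953 bbox [[-17.2, -22.2, 74.1], [21.6, 25.7, 78.2]] normal in bay [ 0.009 -0.     1.   ]
green [[-20.0, 37.6, 72.1], [4.7, 62.8, 76.8], [19.4, 85.9, 78.3]]
blue [[-19.7, -84.4, 71.5], [4.7, -56.7, 76.7], [19.6, -34.6, 78.1]]
```

View pics/w27.png

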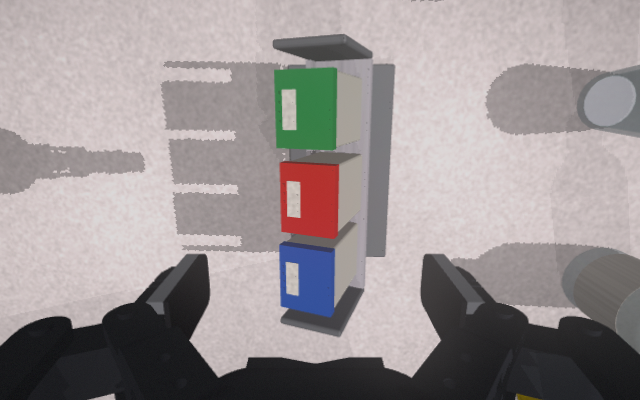

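View pics/s5.png

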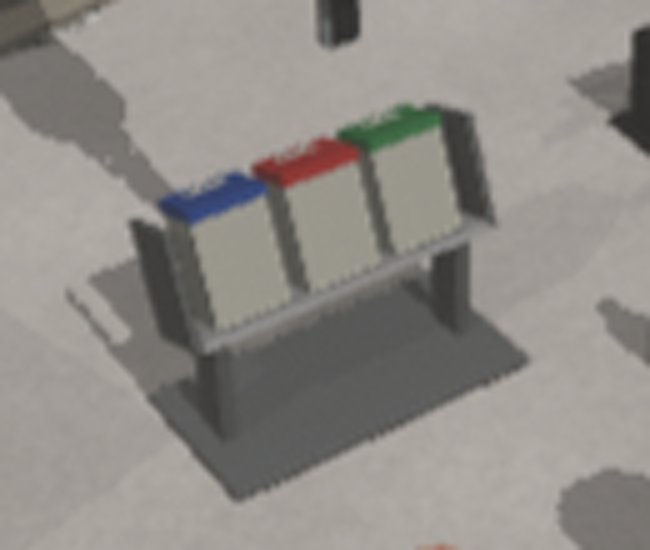

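```bash
python3 -c "
from h import *
print(finish_job()); print(read_state()['clock'])
"
```

```text
the job is handed in; nothing more can be done
None
the job is handed in; nothing more can be done
```

The red-lidded pack is in the red-marked bay, released and standing flat on the ledge with its label over the lip. I handed the job in at about 28 s; no verdict was reported.

**What I did**
- I lifted the pack from the carrier by its ends and stood it on the open bench at about (464, 88) mm, then let go. I took it again by its x faces.
- The interface cannot tilt the tool, so I lowered the pack upright until its rear bottom edge touched the ledge. I then loosened the fingers a few mm and moved the gripper towards the lip, so the pack leaned over between the pads until it lay flat.
- On the way I squeezed it between both pads for step 3. The camera put it about 0.10 rad from the ledge normal at that point, inside the 0.17 rad limit. The contact force was not measured directly; I inferred it from the fingers stopping short of their command (44.2 mm read, about 43 mm expected).

**Last checks, wrist and scene pictures**

| Check | Measured | Allowed |
|---|---|---|
| Position along the slope | about +2 mm | -5 to +10 mm |
| Position along the ledge | about 1 to 2 mm off | within 10 mm |
| Lean to the ledge normal | about 0.01 rad | 0.08 rad |

- The blue and green packs look in place, and the gripper was open and well clear.
- I did not re-measure the jars and the amber bottle at the end; I moved nothing near them.

**What disagreed**
- The fingertips turned out to end about 38 mm short of the stated TCP. Because of this the first grasp held the pack only near its lid, and my first try at the second grasp closed on air above the lid without moving the pack.
- The pack sits about 2 mm behind its neighbours, so it is probably not quite touching the lip. Pushing it further tipped it instead of sliding it, so I left it there.

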